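# Reload the lobby scent diffuser from the slide-lid stone box

### The arm

A 6-joint arm with a two-finger parallel gripper is mounted at the origin on the work surface. World frame = base frame: x ahead of the robot, y to its left, z up, the work surface at z = 0. Lengths are in m, angles in rad, forces in N, time in s.
With the tool pointing down it reaches from about 0.325 to 1 m from the base axis. Payload 5.1 kg.
Tool frame: the origin (TCP) lies at the centre of the arm's flange, where the gripper is bolted on; the fingertips stand 173 mm ahead of it and the grasp point (between the pads) lies 155 mm ahead of it (r.tips_ahead is the distance from the TCP to the fingertips, in m); z points along the fingers, y is the line along which they close (so a half turn about z gives the same grasp; the last joint's range is limited). The gripper opens to 85 mm and grips with 20 to 120 N. Pads are 22 mm wide; open, the fingers measure 114 mm over their backs; the gripper's body (76 mm by 85 mm) begins 54 mm behind the grasp point. The pads swing forward as they close: fully open they stand 13 mm farther back than shut.
Start: joints at [-1.258, 0.124, 1.65, -0, 1.367, -0.083], TCP at [0.251, -0.6, 0.405] pointing down, gripper open.
Joint ranges: [-2.61, 2.61], [-1.02, 2.33], [0.03, 2.71], [-1.35, 4.49], [0.32, 2.68], [-2.91, 2.91]. Speed limits (rad/s): [2.57, 2.57, 3.14, 3.14, 3.14, 3.14].

### API

Orientations are given as [roll, pitch, yaw] about the fixed x, y, z axes, in that order (R = Rz(yaw) Ry(pitch) Rx(roll)).
In Python, from station import r, vision gives the robot as it stands. The module is installed in compiled form; this text tells all that it offers.
- The arm moves only by the tool carry_out, never from a script. Its argument "rows" is a list of rows, each a list of 3 entries, a list of its own where there are three numbers: the shift along the world's x, y, z as a fraction of full scale, then the turn, a rotation vector about the world's x, y, z as a fraction of full scale, then the closure, from -1 (fully open) to 1 (shut). A call has 1 to 5 rows; each row shifts and turns the commanded pose from where the row before left it; what a row does not reach is not made up. Full scale, the value 1, is 0.025 m for a shift and 0.08 rad for a turn. A row lasts 1/8 s, in which the tool goes at most 62.5 mm and 10.7 degrees, less where a joint would pass 70% of its speed; a pose out of reach is approached as far as the arm can. A call with a number of a shift or a turn outside -1 to 1 is refused whole. A call with a gripper value outside its range is refused whole. The fingers move at their own pace and stop on an object; "force" is the grip in N (left out, the last holds). Time passes only in rows, so rows that do not move let the fingers close. It gives the time, the measured TCP pose, the force, the opening and the grip force at its end, in the units of the state.
- r.get_state(): the state, without advancing time (a new reading comes with each control period).
- vision.capture(name): name is "side" or "top"; returns the picture (400x640x3 uint8, red, green, blue); there is no depth.
- vision.get_calibration(name): a dict with "fx", "fy", "cx", "cy" (pixels), "dist" ([k1, k2, p1, p2, k3] as OpenCV has them; the pictures are not rectified), "R" (3x3) and "t" (3): a world point X has camera coordinates R X + t. Camera axes: x right, y down, z forward; pixel columns grow to the right and rows downward; lengths in m; the calibration is good to about 2 mm. A picture is of the moment at which its call begins. get_calibration takes no time and is no camera call.
- r.sign_off(): hands the job in; it is judged then, once.
Trained networks look in the newest picture that a camera, given by its name, has taken for a name from the list of things; names that differ only in an ending like _2 or _b are one class to them, and where a whole thing is asked for, a point or a joint stands for the part that bears it (a point fixed in the world has none). Each returns a list of dicts, best first, with "conf" (0 to 1); they miss things now and then, are a little off and sometimes report something else, mostly with a low value. They report only what shows in the picture. A call takes as long as a camera call. They do not tell look-alikes from the thing itself.
- vision.spot_in(label, camera): "rect" ([left, top, right, bottom] in pixels, round what is visible of it).
- vision.pinpoint(label, camera): "point" ([column, row] in pixels: a listed point, or the origin of a listed thing).
The state is a dict: "t": time; "joints": joint angles; "dq": joint speeds; "joint_efforts": joint torques, N m; "tcp_pos": TCP position; "eef_rot": TCP orientation; "force": force on the tool from outside, world axes, zero at the start; "moment": the same for the moment, N m; "opening": finger opening in m; "gripper_force": force on a finger pad.
Only numpy, scipy, OpenCV 4.12 (cv2) and the standard library are available. Lean on these libraries where they do the work, as an engineer would, in place of code of your own. Each camera call takes 0.05 s, during which the arm holds its last target. There are 200 camera calls.

### The job

Reload the scent diffuser: slide the lid of the wooden box out of its grooves and lay it flat on the counter, grip upward, put the two spent brown stones from the diffuser's sloped deck into the blue dish, flat on its bottom, and lay every white stone from the box flat on that deck. Once all that is done, turn the fan dial up from off by one click for each white stone. Leave the jars, pine clips, brush and cleaner bottle where they stand.

Things in the scene. Friction and masses are not known exactly. Their poses are not given: they have to be found in the camera images.
- stone_box: wooden box fixed to the counter, 110 (x) x 178 (y) x 43 high, inner floor at 6; origin at the centre of its underside. The lid runs in grooves of the two long walls, under lips 10 wide; the +y end wall is low (30), so the lid leaves only straight along the box's +y, after 172 from shut. Nest ribs on the floor are 5 high, outer faces at x = +-22.5; beside them finger channels, clear to x = +-45
- lid: loose light wooden panel, 100 (x) x 171 (y) x 5 thick, 90 g; origin at the centre of its underside. A dark grip bar stands on its centre: 56 long along x, 13 wide along y, top 27 above the underside. Starts in the box's grooves, underside at 32, play 2 up and 1.5 sideways, shut (its centre at the box's y = 3.5) or up to 12 open; slides easily along the box's y
- lid_grip (a point): centre of the lid's grip bar, 16 above the lid's underside, 11 below the bar's top
- stone1: white ceramic stone, a square tablet 34 x 34 x 16 thick, 45 g, origin at its centre, z across its thickness (both faces alike). Starts flat in a nest on the floor of the box, at x = 0 and y = -61.5, -20.5, 20.5 or 61.5 of the box (2 play), sides parallel to it; may be absent: two to four are there
- stone2: white ceramic stone, a square tablet 34 x 34 x 16 thick, 45 g, origin at its centre, z across its thickness (both faces alike). Starts flat in a nest on the floor of the box, at x = 0 and y = -61.5, -20.5, 20.5 or 61.5 of the box (2 play), sides parallel to it; may be absent: two to four are there
- stone3: white ceramic stone, a square tablet 34 x 34 x 16 thick, 45 g, origin at its centre, z across its thickness (both faces alike). Starts flat in a nest on the floor of the box, at x = 0 and y = -61.5, -20.5, 20.5 or 61.5 of the box (2 play), sides parallel to it; may be absent: two to four are there
- stone4: white ceramic stone, a square tablet 34 x 34 x 16 thick, 45 g, origin at its centre, z across its thickness (both faces alike). Starts flat in a nest on the floor of the box, at x = 0 and y = -61.5, -20.5, 20.5 or 61.5 of the box (2 play), sides parallel to it; may be absent: two to four are there
- spent1: spent stone: brown, otherwise as the white ones (34 x 34 x 16, origin at its centre); starts flat on the sloped deck, sides parallel to it
- spent2: spent stone: brown, otherwise as the white ones (34 x 34 x 16, origin at its centre); starts flat on the sloped deck, sides parallel to it
- diffuser: white console fixed to the counter, 160 (x) x 196 (y), origin at the centre of its underside; the front half carries the sloped deck, the rear half (x from 0 to +80) is a flat top 64 high with the fan dial
- deck: the diffuser's dark slotted deck, a flat plate 82 (x) x 196 (y) tilted 20 degrees, its middle 50 above the counter; origin at the centre of its surface, x pointing up the slope, z out of the surface. A rim 4 wide and 5 high runs all round, so 74 x 188 are free: four stones fit side by side along y. Stones do not slide on it by themselves
- dial (a joint): fan dial angle in rad, 0 = off (end stop), growing clockwise seen from above, up to 1.75. Clicks lie 0.35 apart (0, 0.35, 0.70, 1.05, 1.40, 1.75); a sprung detent draws the released dial into the nearest click; peak torque about 0.1 N m
- dial_grip (a point): middle of the dial's black grip bar, on its vertical axis, 85 above the counter. The bar is 50 long, 13 wide and spans heights 73 to 97, on a round skirt of 58 diameter whose top is at 73. At 0 the bar lies along the diffuser's x, its white pointer end towards the sloped deck; the point turns with the dial, its x along the bar
- dish: shallow square blue ceramic dish fixed to the counter, 110 x 110 x 14 high, walls and floor 5 thick, origin at the centre of its underside
- jar_a: amber glass jar with wooden cap, diameter 56, 72 high, origin at the centre of its underside; not to be disturbed
- jar_b: as jar_a
- clip_a: green pine-shaped vent clip lying flat, 66 x 42 x 14, origin at the centre of its underside; not to be disturbed
- clip_b: as clip_a
- wheel_brush: wheel brush lying on the counter, black rubber handle and blue head, about 260 along its y, 44 high, origin under its middle; not to be disturbed
- glass_cleaner: bottle, diameter 62, 150 high, origin at the centre of its underside; not to be disturbed
Mind the look-alikes: they are no part of the job. Leave any green or turquoise look-alike of the spent1 alone. There is more than one size of the lid; the job needs the middle-sized.

How it is judged:
By the outcome, as a careful person would: the job done as asked, in the order asked, and still so for the second after the job is handed in, with the robot touching nothing.
Of stone1, stone2, stone3, stone4 only 2 to 4 are there at a start; the rules pass over those that are not, and their reading is None.
At some moment in a run one of lid, spent1, spent2, stone1, stone2, stone3, stone4 may be knocked a few centimetres aside while the robot is not near it.
Once in a run the grip may slacken for a moment while it holds something.
It also fails if it takes over 210 s, if anything falls off the work surface, if the arm or the gripper's body presses on something with over 40 N, if the wrist force passes 120 N, or if a joint passes its speed limit or range.

## Working session

There is one attempt and no reset: what is moved stays moved. The work goes in short steps, Python scripts to look and compute and a tool call to move; the robot and the scene stay as the last step left them, time stands still between calls to the robot, and variables do not carry over. Pictures are saved under pics/ and viewed, at most 14 in all, crops included, and the job is handed in when it is done.

Besides the shell and the picture viewer there is one more tool, called after "Call:" as name([rows], argument=value, ...), one row to a line, values as JSON. carry_out: Moves the arm, as the interface text tells. Shift numbers are shares of 0.025 m and turn numbers shares of 0.08 rad, none past 1 either way. Its arguments: {"type":"object","properties":{"rows":{"type":"array"},"force":{"type":"number"}},"required":["rows"]}

```bash
mkdir -p pics; cat > h.py <<'E'
from station import r, vision
import numpy as np, cv2
def cal(n):
    c=vision.get_calibration(n); K=np.array([[c['fx'],0,c['cx']],[0,c['fy'],c['cy']],[0,0,1.]])
    return K,np.array(c['dist'],float),np.array(c['R']),np.array(c['t'])
def ray(n,p):
    K,d,R,t=cal(n); u=cv2.undistortPoints(np.array([[p]],float),K,d)[0,0]
    return -R.T@t, R.T@np.array([u[0],u[1],1.])
def atz(n,p,z):
    o,v=ray(n,p); return o+v*(z-o[2])/v[2]
def proj(n,X):
    K,d,R,t=cal(n); return cv2.projectPoints(np.array(X,float).reshape(-1,1,3),cv2.Rodrigues(R)[0],t,K,d)[0][:,0]
def shot(n,f=None,box=None,s=1):
    im=vision.capture(n)
    if f:
        o=im if box is None else im[box[1]:box[3],box[0]:box[2]]
        cv2.imwrite('pics/'+f,cv2.cvtColor(cv2.resize(o,None,fx=s,fy=s,interpolation=cv2.INTER_CUBIC),cv2.COLOR_RGB2BGR))
    return im
E
python3 - <<'E'
from h import *
np.set_printoptions(precision=3,suppress=True)
shot('top','top0.png');shot('side','side0.png')
for n in('top','side'):
    print(n,-cal(n)[2].T@cal(n)[3],cal(n)[2].round(2).tolist())
    for l in ['lid','lid_grip','stone_box','spent1','diffuser','deck','dial_grip','dish','stone1']:
        print(l,[(round(x['conf'],2),np.round(x['point']).tolist()) for x in vision.pinpoint(l,n)][:5])
s=r.get_state();print(s['t'],s['tcp_pos'],s['eef_rot'],s['opening'])
E
```

```text
top [ 0.417 -0.029  1.268] [[-0.02, -1.0, -0.01], [-1.0, 0.02, -0.08], [0.08, 0.0, -1.0]]
lid [(0.84, [161.0, 290.0]), (0.68, [265.0, 210.0]), (0.62, [247.0, 270.0]), (0.27, [447.0, 171.0]), (0.23, [388.0, 191.0])]
lid_grip [(0.89, [250.0, 272.0]), (0.8, [160.0, 289.0]), (0.59, [259.0, 206.0])]
stone_box []
spent1 [(0.56, [463.0, 212.0]), (0.55, [428.0, 222.0]), (0.55, [398.0, 124.0]), (0.54, [363.0, 194.0]), (0.49, [263.0, 210.0])]
diffuser [(0.88, [388.0, 179.0])]
deck [(0.74, [384.0, 191.0])]
dial_grip [(0.87, [405.0, 161.0])]
dish [(0.72, [276.0, 157.0])]
stone1 [(0.66, [263.0, 210.0]), (0.44, [289.0, 216.0])]
side [-0.174  0.806  0.688] [[-0.77, -0.64, 0.01], [-0.32, 0.38, -0.87], [0.55, -0.67, -0.49]]
lid [(0.97, [272.0, 375.0]), (0.89, [335.0, 293.0]), (0.59, [295.0, 242.0])]
lid_grip [(0.89, [295.0, 239.0]), (0.77, [273.0, 366.0]), (0.71, [338.0, 285.0])]
stone_box [(0.69, [301.0, 249.0]), (0.28, [355.0, 192.0])]
spent1 [(0.75, [353.0, 195.0]), (0.62, [352.0, 187.0]), (0.58, [328.0, 172.0]), (0.57, [371.0, 181.0]), (0.41, [410.0, 188.0])]
diffuser [(0.67, [354.0, 194.0])]
deck []
dial_grip [(0.71, [356.0, 160.0])]
dish [(0.9, [260.0, 223.0]), (0.69, [403.0, 211.0]), (0.31, [370.0, 178.0])]
stone1 []
1.0 [ 0.251 -0.6    0.405] [-3.142 -0.     0.396] 0.08545022144978283
```

View pics/top0.png

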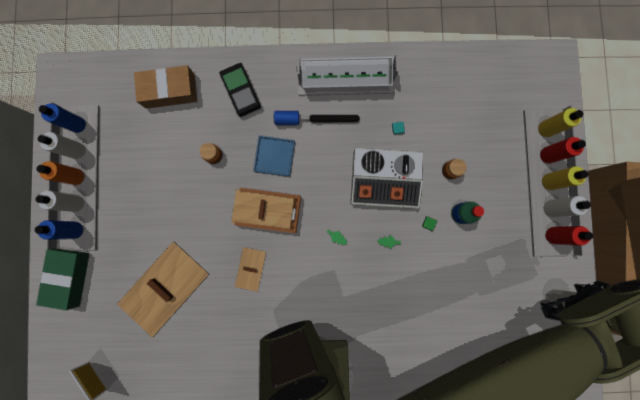

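View pics/side0.png

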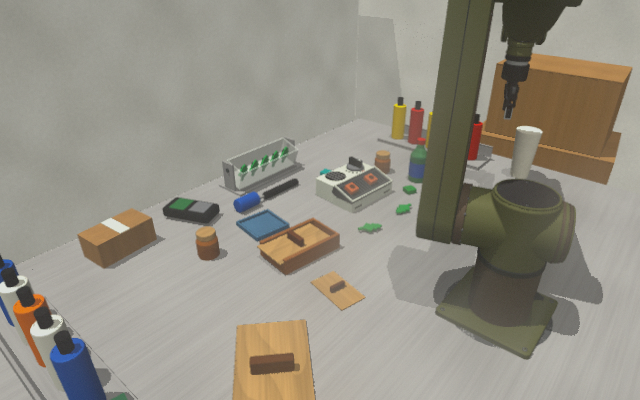

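```bash
python3 - <<'E'
from h import *
a=shot('top');b=shot('side')
f=lambda im,x0,y0,x1,y1,w,h:cv2.resize(im[y0:y1,x0:x1],(w,h),interpolation=cv2.INTER_CUBIC)
o=np.vstack([np.hstack([f(a,225,180,310,240,425,300),f(a,345,140,430,215,340,300)]),np.hstack([f(b,250,210,350,275,462,300),f(b,310,145,395,210,303,300)])[:,:765]])
cv2.imwrite('pics/c1.png',cv2.cvtColor(o,cv2.COLOR_RGB2BGR))
E
```

```text
(no output)
```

View pics/c1.png

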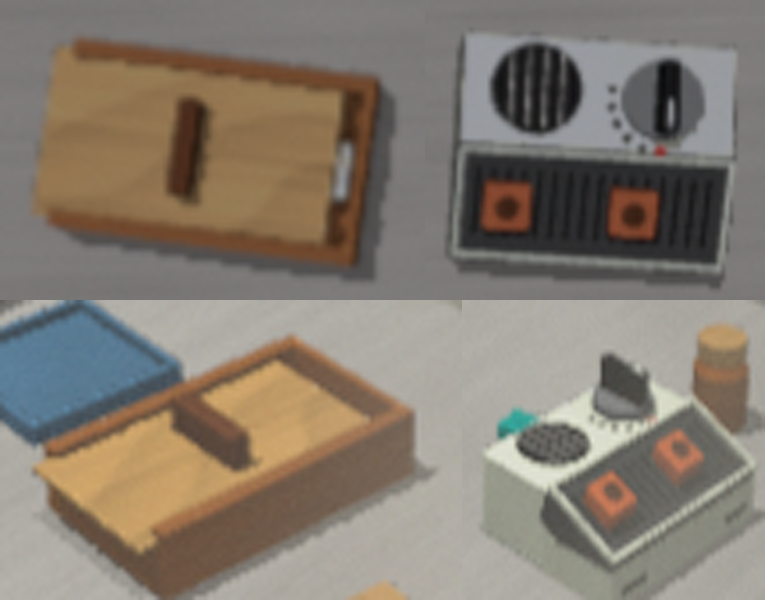

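```bash
cat >> h.py <<'E'
def tri(p,q):
    o,v=ray('top',p);a,b=ray('side',q);v=v/np.linalg.norm(v);b=b/np.linalg.norm(b)
    s=np.linalg.lstsq(np.array([v,-b]).T,a-o,rcond=None)[0];x,y=o+v*s[0],a+b*s[1]
    return (x+y)/2,np.linalg.norm(x-y)
E
python3 - <<'E'
from h import *
np.set_printoptions(precision=4,suppress=True)
c1=lambda x,y:(225+x/5-.4,180+y/5-.4)
c2=lambda x,y:(345+(x-425)/4-.4,140+y/4-.4)
for n,p,z in [('boxTL',c1(78,40),.043),('boxTR',c1(378,76),.043),('boxBR',c1(354,265),.043),('lidTLend',c1(58,48),.037),('lidBLend',c1(36,213),.037),('lidTR',c1(342,92),.037),('lidBR',c1(329,246),.037),('bar',c1(187,148),.059)]: print(n,atz('top',p,z))
for n,p,z in [('difRL',c2(463,33),.064),('difRR',c2(737,51),.064),('skirt',c2(663,98),.073),('bar',c2(667,97),.097),('s1',c2(507,207),.066),('s2',c2(633,214),.066),('frontL',c2(450,256),.041),('frontR',c2(722,272),.041)]: print(n,atz('top',p,z))
for l in ['lid_grip','dial_grip','spent1','dish','diffuser','jar_a']:
    for n in('top','side'):print(l,n,[(round(x['conf'],2),np.round(x['point'],1).tolist()) for x in vision.pinpoint(l,n)][:6])
print([x['rect'] for x in vision.spot_in('dish','top')])
print('grip',tri((259,206),(295,239)),'dial',tri((405,161),(356,160)))
print(r.tips_ahead)
K=cal('top')[0];print(K)
E
```

```text
boxTL [0.549  0.1964 0.043 ]
boxTR [0.5238 0.023  0.043 ]
boxBR [0.4154 0.039  0.043 ]
lidTLend [0.5452 0.2092 0.037 ]
lidBLend [0.4496 0.2229 0.037 ]
lidTR [0.5156 0.0443 0.037 ]
lidBR [0.4266 0.0535 0.037 ]
bar [0.484  0.1318 0.059 ]
difRL [ 0.6532 -0.135   0.064 ]
difRR [ 0.6355 -0.3308  0.064 ]
skirt [ 0.6014 -0.2745  0.073 ]
bar [ 0.5983 -0.2724  0.097 ]
s1 [ 0.5272 -0.1621  0.066 ]
s2 [ 0.5201 -0.2512  0.066 ]
frontL [ 0.495  -0.1226  0.041 ]
frontR [ 0.4787 -0.3185  0.041 ]
lid_grip top [(0.73, [257.9, 206.2]), (0.61, [159.6, 289.4]), (0.56, [249.9, 267.5])]
lid_grip side [(0.56, [295.1, 238.7])]
dial_grip top [(0.88, [403.1, 166.4]), (0.61, [396.3, 190.4])]
dial_grip side [(0.65, [352.7, 162.6])]
spent1 top [(0.67, [397.5, 128.5]), (0.57, [337.1, 235.4]), (0.53, [363.8, 191.5]), (0.53, [427.3, 222.7]), (0.48, [395.8, 191.0])]
spent1 side [(0.67, [351.0, 186.9]), (0.53, [326.0, 173.3]), (0.51, [367.3, 181.3]), (0.39, [410.5, 189.2]), (0.3, [356.2, 160.1])]
dish top [(0.55, [271.5, 155.2]), (0.31, [387.3, 236.9]), (0.28, [463.0, 213.1])]
dish side [(0.81, [261.9, 224.4]), (0.46, [363.9, 183.8])]
diffuser top [(0.97, [385.3, 178.5])]
diffuser side [(0.62, [349.3, 191.6])]
jar_a top [(0.88, [210.1, 155.4]), (0.56, [449.6, 169.4]), (0.17, [385.6, 178.5])]
jar_a side [(0.66, [383.5, 170.0]), (0.61, [210.7, 256.5])]
[[253.6, 138.1, 293.2, 178.6], [390.0, 184.3, 404.8, 200.8]]
grip (array([0.4896, 0.1383, 0.0467]), np.float64(0.011486537671293857)) dial (array([ 0.6031, -0.2761,  0.0927]), np.float64(0.009724964014101188))
0.1734
[[426.0301   0.     316.7385]
 [  0.     426.0301 196.8689]
 [  0.       0.       1.    ]]
```

Call:
carry_out([
  [[0.31, 0.98, 0], [0, 0, -0.68], 0],
  [[0.31, 0.98, 0], [0, 0, -0.68], 0],
  [[0.31, 0.98, 0], [0, 0, -0.68], 0],
  [[0.31, 0.98, 0], [0, 0, -0.68], 0],
  [[0.31, 0.98, 0], [0, 0, -0.68], 0],
], force=40)

```text
t: 2.38
tcp_pos: [0.2895, -0.4764, 0.4048]
eef_rot: [3.141, -0.0, 0.122]
force: [-0.2, -0.0, -0.4]
opening: 0.0428
gripper_force: 0.0
```

Call:
carry_out([
  [[0.31, 0.98, 0], [0, 0, -0.68], 0],
  [[0.31, 0.98, 0], [0, 0, -0.68], 0],
  [[0.31, 0.98, 0], [0, 0, -0.68], 0],
  [[0.31, 0.98, 0], [0, 0, -0.68], 0],
  [[0.31, 0.98, 0], [0, 0, -0.68], 0],
])

```text
t: 3.0
tcp_pos: [0.3282, -0.3539, 0.4049]
eef_rot: [3.141, -0.0, -0.15]
force: [-1.0, -0.2, -0.2]
opening: 0.043
gripper_force: 0.0
```

Call:
carry_out([
  [[0.31, 0.98, 0], [0, 0, 0], 0],
  [[0.31, 0.98, 0], [0, 0, 0], 0],
  [[0.31, 0.98, 0], [0, 0, 0], 0],
  [[0.31, 0.98, 0], [0, 0, 0], 0],
  [[0.31, 0.98, 0], [0, 0, 0], 0],
])

```text
t: 3.62
tcp_pos: [0.3669, -0.2314, 0.4049]
eef_rot: [3.141, -0.0, -0.148]
force: [0.4, 0.4, -0.1]
opening: 0.0425
gripper_force: 0.0
```

Call:
carry_out([
  [[0.31, 0.98, 0], [0, 0, 0], 0],
  [[0.31, 0.98, 0], [0, 0, 0], 0],
  [[0.31, 0.98, 0], [0, 0, 0], 0],
  [[0.31, 0.98, 0], [0, 0, 0], 0],
  [[0.31, 0.98, 0], [0, 0, 0], 0],
])

```text
t: 4.25
tcp_pos: [0.4057, -0.1089, 0.4049]
eef_rot: [3.141, -0.001, -0.148]
force: [0.0, 0.1, 0.7]
opening: 0.0428
gripper_force: 0.0
```

Call:
carry_out([
  [[0.31, 0.98, -0.4], [0, 0, 0], 0],
  [[0.31, 0.98, -0.4], [0, 0, 0], 0],
  [[0.31, 0.98, -0.4], [0, 0, 0], 0],
  [[0.31, 0.98, -0.4], [0, 0, 0], 0],
  [[0.31, 0.98, -0.4], [0, 0, 0], 0],
])

```text
t: 4.88
tcp_pos: [0.4445, 0.0136, 0.3546]
eef_rot: [-3.142, -0.001, -0.148]
force: [0.1, -0.1, 0.4]
opening: 0.0425
gripper_force: 0.0
```

Call:
carry_out([
  [[0.31, 0.95, -0.4], [0, 0, 0], 0],
  [[0.31, 0.95, -0.4], [0, 0, 0], 0],
  [[0.31, 0.95, -0.4], [0, 0, 0], 0],
  [[0.31, 0.95, -0.4], [0, 0, 0], 0],
  [[0, 0, 0], [0, 0, 0], 0],
])

```text
t: 5.5
tcp_pos: [0.4752, 0.1087, 0.3139]
eef_rot: [3.141, 0.002, -0.146]
force: [-0.5, -0.8, 0.2]
opening: 0.0428
gripper_force: 0.0
```

Call:
carry_out([
  [[0.37, 0.91, 0], [0, 0, 0], 0],
  [[0, 0, -1], [0, 0, 0], 0],
  [[0, 0, -1], [0, 0, 0], 0],
  [[0, 0, -1], [0, 0, 0], 0],
  [[0, 0, -0.9], [0, 0, 0], 0],
])

```text
t: 6.12
tcp_pos: [0.4846, 0.1297, 0.217]
eef_rot: [3.141, -0.001, -0.149]
force: [1.0, -0.4, 0.9]
opening: 0.0425
gripper_force: 0.0
```

Call:
carry_out([
  [[0, 0, 0], [0, 0, 0], 1],
  [[0, 0, 0], [0, 0, 0], 1],
  [[0, 0, 0], [0, 0, 0], 1],
  [[0, 0, 0], [0, 0, 0], 1],
  [[0, 0, 0], [0, 0, 0], 1],
])

```text
t: 6.75
tcp_pos: [0.4848, 0.1305, 0.218]
eef_rot: [3.142, -0.001, -0.148]
force: [-1.2, -1.9, 2.6]
opening: 0.0116
gripper_force: 43.8
```

```bash
python3 - <<'E'
from h import *
a=shot('top');b=shot('side')
f=lambda im,x0,y0,x1,y1,w,h:cv2.resize(im[y0:y1,x0:x1],(w,h),interpolation=cv2.INTER_CUBIC)
o=np.hstack([f(a,205,130,325,250,400,400),f(b,230,170,350,290,400,400)])
cv2.imwrite('pics/c2.png',cv2.cvtColor(o,cv2.COLOR_RGB2BGR))
h=cv2.cvtColor(a,cv2.COLOR_RGB2HSV);m=cv2.inRange(h,(98,90,40),(115,255,255));m[:, :245]=0;m[:,300:]=0;m[:130]=0;m[185:]=0
n,l,st,_=cv2.connectedComponentsWithStats(m);i=1+st[1:,4].argmax()
rc=cv2.minAreaRect(np.argwhere(l==i)[:,::-1].astype(np.float32));bx=cv2.boxPoints(rc)
print(st[i],bx.round(1).tolist())
for p in bx: print(atz('top',p,.014))
s=r.get_state();print(s['t'],s['opening'],s['gripper_force'])
E
```

```text
[ 254  137   41   39 1280] [[253.60000610351562, 170.8000030517578], [258.70001220703125, 135.39999389648438], [294.3999938964844, 140.5], [289.29998779296875, 175.89999389648438]]
[0.60135639 0.16136272 0.014     ]
[0.70801508 0.14503672 0.014     ]
[0.68973239 0.03834861 0.014     ]
[0.58343533 0.05540931 0.014     ]
6.85 0.011691236549889279 44.023223519325256
```

View pics/c2.png

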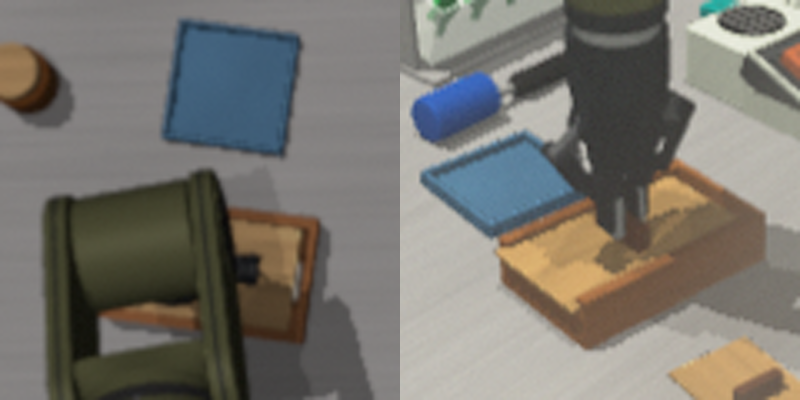

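Call:
carry_out([
  [[0.06, 0.4, 0], [0, 0, 0], 1],
  [[0.134, 0.914, 0], [0, 0, 0], 1],
  [[0.134, 0.914, 0], [0, 0, 0], 1],
  [[0.134, 0.914, 0], [0, 0, 0], 1],
  [[0.134, 0.914, 0], [0, 0, 0], 1],
])

```text
t: 7.48
tcp_pos: [0.5001, 0.2328, 0.2179]
eef_rot: [-3.141, -0.002, -0.147]
force: [-0.8, -2.2, 2.8]
opening: 0.0117
gripper_force: 43.8
```

Call:
carry_out([
  [[0.134, 0.914, 0], [0, 0, 0], 1],
  [[0.134, 0.914, 0], [0, 0, 0], 1],
  [[0.134, 0.914, 0], [0, 0, 0], 1],
  [[0.09, 0.8, 0], [0, 0, 0], 1],
  [[0, 0, 0], [0, 0, 0], 1],
])

```text
t: 8.1
tcp_pos: [0.5116, 0.322, 0.2168]
eef_rot: [-3.141, 0.0, -0.146]
force: [-0.6, 0.8, -1.0]
opening: 0.0118
gripper_force: 43.2
```

Call:
carry_out([
  [[0, 0, -0.6], [0, 0, 0], 1],
  [[0, 0, -0.4], [0, 0, 0], 1],
  [[0, 0, -0.16], [0, 0, 0], 1],
  [[0, 0, 0], [0, 0, 0], 1],
])

```text
t: 8.6
tcp_pos: [0.5116, 0.32, 0.1875]
eef_rot: [3.141, 0.001, -0.149]
force: [-0.5, 0.4, 0.3]
opening: 0.0122
gripper_force: 43.3
```

```bash
python3 - <<'E'
from h import *
a=shot('top');b=shot('side')
f=lambda im,x0,y0,x1,y1,w,h:cv2.resize(im[y0:y1,x0:x1],(w,h),interpolation=cv2.INTER_CUBIC)
o=np.hstack([f(a,150,130,310,250,400,300),f(b,180,190,340,310,400,300)])
cv2.imwrite('pics/c3.png',cv2.cvtColor(o,cv2.COLOR_RGB2BGR))
E
```

```text
(no output)
```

View pics/c3.png

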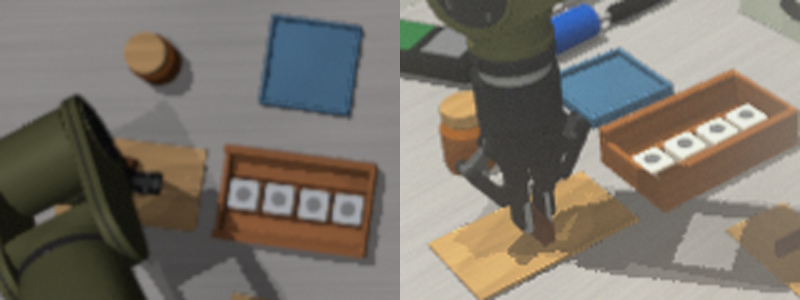

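Call:
carry_out([
  [[0, 0, -0.06], [0, 0, 0], 1],
  [[0, 0, -0.04], [0, 0, 0], 1],
  [[0, 0, 0], [0, 0, 0], 0],
  [[0, 0, 0], [0, 0, 0], 0],
  [[0, 0, 0], [0, 0, 0], 0],
])

```text
t: 9.32
tcp_pos: [0.5118, 0.3205, 0.1859]
eef_rot: [-3.141, -0.0, -0.148]
force: [-0.5, 0.6, -0.7]
opening: 0.0425
gripper_force: 0.0
```

Call:
carry_out([
  [[0, 0, 0.5], [0, 0, 0], 0],
  [[0, 0, 1], [0, 0, 0], 0],
  [[0, 0, 1], [0, 0, 0], 0],
  [[0, 0, 1], [0, 0, 0], 0],
  [[0, 0, 1], [0, 0, 0], 0],
])

```text
t: 9.95
tcp_pos: [0.5118, 0.3205, 0.3002]
eef_rot: [-3.141, -0.001, -0.148]
force: [0.1, 1.1, -0.3]
opening: 0.0428
gripper_force: 0.0
```

```bash
cat >> h.py <<'E'
C=np.array([.5656,-.2267]);X=np.array([.9962,-.0869]);Y=np.array([.0869,.9962])
B=np.array([.4825,.1191]);BX=np.array([.9894,-.1455]);BY=np.array([.1455,.9894])
c20,s20=np.cos(np.pi/9),np.sin(np.pi/9)
def deckpt(p,h=.016):  # pixel in top -> deck coords on plane h above the deck
    o,v=ray('top',p); n=np.r_[-s20*X,c20]; O=np.r_[C-.0395*X,.05]
    Q=o+v*((O+h*n-o)@n)/(v@n)-O
    return np.array([Q@np.r_[c20*X,s20],Q@np.r_[Y,0]])
def blobs(m,amin):
    n,l,st,ce=cv2.connectedComponentsWithStats(m)
    return [(ce[i],st[i,4],cv2.minAreaRect(np.argwhere(l==i)[:,::-1].astype(np.float32))) for i in range(1,n) if st[i,4]>=amin]
def find(im,what):
    h=cv2.cvtColor(im,cv2.COLOR_RGB2HSV)
    m=cv2.inRange(h,(4,130,90),(14,255,255)) if what=='spent' else cv2.inRange(h,(0,0,165),(180,40,255))
    m=cv2.morphologyEx(m,cv2.MORPH_CLOSE,np.ones((5,5),np.uint8))
    return blobs(m,40)
E
python3 - <<'E'
from h import *
np.set_printoptions(precision=4,suppress=True)
a=shot('top')
for w in('spent','white'):
    for c,n,rc in find(a,w):
        if not(200<c[0]<430 and 130<c[1]<260): continue
        q=atz('top',c,.022)[:2]-B
        print(w,c,n,np.array(rc[0]),rc[1],rc[2],'deck',deckpt(c),'box',q@BX,q@BY)
E
```

```text
spent [364.8643 191.3071] 140 [364.8231 191.4154] (11.65926456451416, 12.03136920928955) 7.125016689300537 deck [0.0013 0.0616] box 0.08986858307889818 -0.2752342426730692
spent [396.4468 193.0567] 141 [396.5 193. ] (12.0, 11.0) 90.0 deck [ 0.002 -0.028] box 0.0960255818526845 -0.36796505393798384
spent [270.7161 209.1118] 1261 [267.9454 210.1594] (59.53975296020508, 36.67543029785156) 7.594643592834473 deck [-0.0691  0.3274] box 0.004284951727997956 -0.007373768108375041
white [389.5234 163.5257] 835 [388.3327 163.3441] (66.95756530761719, 25.55976104736328) 3.6913859844207764 deck [0.0853 0.0002] box 0.1806608112504921 -0.3383150781728974
white [269.0067 210.4949] 297 [267.949  210.3443] (51.51185607910156, 9.70884895324707) 8.426968574523926 deck [-0.0736  0.3322] box -0.00035012267468046494 -0.0029231076609232145
```

Call:
carry_out([
  [[-0.12, -0.95, 0], [0, 0, 0.76], -0.3],
  [[-0.12, -0.95, 0], [-0.076, -0.87, 0], -0.3],
  [[-0.12, -0.95, 0], [-0.076, -0.87, 0], -0.3],
  [[-0.12, -0.95, 0], [-0.076, -0.87, 0], -0.3],
  [[-0.12, -0.95, 0], [-0.076, -0.87, 0], -0.3],
])

```text
t: 10.62
tcp_pos: [0.4966, 0.201, 0.2985]
eef_rot: [-3.141, -0.282, -0.087]
force: [-0.4, -0.4, -0.2]
opening: 0.0552
gripper_force: 0.0
```

Call:
carry_out([
  [[-0.12, -0.95, 0], [-0.076, -0.87, 0], -0.3],
  [[-0.12, -0.95, 0], [0, 0, 0], -0.3],
  [[-0.12, -0.95, 0], [0, 0, 0], -0.3],
  [[-0.12, -0.95, 0], [0, 0, 0], -0.3],
  [[-0.12, -0.95, 0], [0, 0, 0], -0.3],
])

```text
t: 11.25
tcp_pos: [0.4815, 0.0822, 0.2985]
eef_rot: [-3.141, -0.35, -0.087]
force: [-0.5, -0.8, -0.0]
opening: 0.0559
gripper_force: 0.0
```

Call:
carry_out([
  [[-0.12, -0.95, 0], [0, 0, 0], -0.3],
  [[-0.12, -0.95, 0], [0, 0, 0], -0.3],
  [[-0.12, -0.95, 0], [0, 0, 0], -0.3],
  [[-0.12, -0.95, 0], [0, 0, 0], -0.3],
  [[-0.12, -0.95, 0], [0, 0, 0], -0.3],
])

```text
t: 11.88
tcp_pos: [0.4665, -0.0365, 0.2985]
eef_rot: [-3.142, -0.35, -0.087]
force: [-0.1, -0.6, -0.2]
opening: 0.0552
gripper_force: 0.0
```

Call:
carry_out([
  [[-0.12, -0.95, 0], [0, 0, 0], -0.3],
  [[-0.12, -0.95, 0], [0, 0, 0], -0.3],
  [[-0.12, -0.95, 0], [0, 0, 0], -0.3],
  [[-0.12, -0.95, -0.56], [0, 0, 0], -0.3],
  [[-0.12, -0.95, -0.56], [0, 0, 0], -0.3],
])

```text
t: 12.5
tcp_pos: [0.4516, -0.1554, 0.2705]
eef_rot: [3.141, -0.351, -0.087]
force: [-0.7, 0.4, 0.5]
opening: 0.0554
gripper_force: 0.0
```

Call:
carry_out([
  [[0, 0, 0], [0, 0, 0], -0.3],
])

```text
t: 12.62
tcp_pos: [0.4511, -0.1554, 0.2692]
eef_rot: [-3.141, -0.347, -0.09]
force: [0.2, -0.2, -0.6]
opening: 0.0556
gripper_force: 0.0
```

Call:
carry_out([
  [[0.28, -0.02, -0.72], [0, 0, 0], -0.3],
  [[0.28, -0.02, -0.72], [0, 0, 0], -0.3],
  [[0.28, -0.02, -0.72], [0, 0, 0], -0.3],
  [[0, 0, 0], [0, 0, 0], 1],
  [[0, 0, 0], [0, 0, 0], 1],
])

```text
t: 13.25
tcp_pos: [0.4731, -0.1558, 0.2172]
eef_rot: [3.141, -0.35, -0.086]
force: [0.5, -0.6, -0.6]
opening: 0.0331
gripper_force: 39.7
```

Call:
carry_out([
  [[0, 0, 0], [0, 0, 0], 1],
  [[0, 0, 0], [0, 0, 0], 1],
  [[-0.28, 0.02, 0.76], [0, 0, 0], 1],
  [[-0.28, 0.02, 0.76], [0, 0, 0], 1],
  [[-0.28, 0.02, 0.76], [0, 0, 0], 1],
])

```text
t: 13.88
tcp_pos: [0.4514, -0.1546, 0.274]
eef_rot: [3.142, -0.349, -0.088]
force: [0.2, -0.7, -0.7]
opening: 0.033
gripper_force: 39.9
```

```bash
python3 - <<'E'
from h import *
a=shot('top');b=shot('side')
f=lambda im,x0,y0,x1,y1,w,h:cv2.resize(im[y0:y1,x0:x1],(w,h),interpolation=cv2.INTER_CUBIC)
o=f(b,290,90,440,215,600,500)
cv2.imwrite('pics/c4.png',cv2.cvtColor(o,cv2.COLOR_RGB2BGR))
s=r.get_state();print(s['opening'],s['gripper_force'])
E
```

```text
0.032815731674796976 39.879364371299744
```

View pics/c4.png

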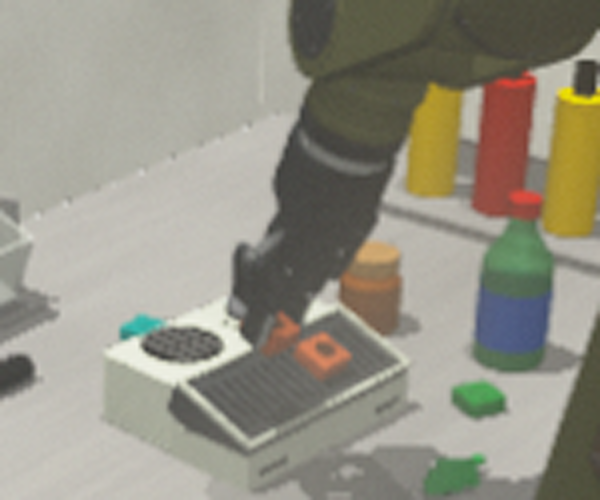

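Call:
carry_out([
  [[0, 0, 1], [0, 0, 0], 1],
  [[0.785, 0.914, 0], [0.076, 0.87, 0], 1],
  [[0.785, 0.914, 0], [0.076, 0.87, 0], 1],
  [[0.785, 0.914, 0], [0.076, 0.87, 0], 1],
  [[0.785, 0.914, 0], [0.076, 0.87, 0], 1],
])

```text
t: 14.6
tcp_pos: [0.5308, -0.0623, 0.2973]
eef_rot: [3.142, -0.067, -0.087]
force: [1.2, -0.5, -0.2]
opening: 0.0332
gripper_force: 39.9
```

Call:
carry_out([
  [[0.785, 0.914, 0], [0.076, 0.87, 0], 1],
  [[0.785, 0.914, 0], [0, 0, -0.82], 1],
  [[0.785, 0.914, 0], [0, 0, 0], 1],
  [[0.785, 0.914, 0], [0, 0, 0], 1],
  [[0.785, 0.914, 0], [0, 0, 0], 1],
])

```text
t: 15.22
tcp_pos: [0.629, 0.0519, 0.2969]
eef_rot: [3.141, 0.001, -0.153]
force: [0.9, -0.3, -0.7]
opening: 0.0332
gripper_force: 39.9
```

Call:
carry_out([
  [[0.785, 0.914, 0], [0, 0, 0], 1],
  [[0.785, 0.914, 0], [0, 0, 0], 1],
  [[0, 0, -0.9], [0, 0, 0], 1],
  [[0, 0, -0.9], [0, 0, 0], 1],
  [[0, 0, 0], [0, 0, 0], 1],
])

```text
t: 15.85
tcp_pos: [0.6656, 0.096, 0.2482]
eef_rot: [3.14, 0.008, -0.154]
force: [-0.7, 0.2, -1.1]
opening: 0.0327
gripper_force: 39.9
```

Call:
carry_out([
  [[0, 0, -0.9], [0, 0, 0], 1],
  [[0, 0, -0.9], [0, 0, 0], 1],
  [[0, 0, -0.7], [0, 0, 0], 1],
  [[0, 0, 0], [0, 0, 0], 1],
  [[0, 0, 0], [0, 0, 0], 1],
])

```text
t: 16.48
tcp_pos: [0.668, 0.0969, 0.1911]
eef_rot: [-3.141, -0.001, -0.153]
force: [-0.0, -0.4, -1.2]
opening: 0.0332
gripper_force: 39.9
```

Call:
carry_out([
  [[0, 0, -0.1], [0, 0, 0], 1],
  [[0, 0, 0], [0, 0, 0], 1],
])

```text
t: 16.73
tcp_pos: [0.6679, 0.0968, 0.1888]
eef_rot: [-3.141, -0.001, -0.153]
force: [0.8, -0.4, -1.3]
opening: 0.033
gripper_force: 39.9
```

Call:
carry_out([
  [[0, 0, -0.06], [0, 0, 0], 1],
  [[0, 0, 0], [0, 0, 0], 1],
])

```text
t: 16.98
tcp_pos: [0.6676, 0.0968, 0.1867]
eef_rot: [-3.142, 0.0, -0.153]
force: [0.4, 0.3, -0.6]
opening: 0.0329
gripper_force: 39.9
```

Call:
carry_out([
  [[0, 0, -0.06], [0, 0, 0], 1],
  [[0, 0, 0], [0, 0, 0], 1],
])

```text
t: 17.23
tcp_pos: [0.6676, 0.0968, 0.185]
eef_rot: [3.142, 0.0, -0.153]
force: [-0.3, 0.5, -0.7]
opening: 0.0327
gripper_force: 39.9
```

Call:
carry_out([
  [[0, 0, -0.06], [0, 0, 0], 1],
  [[0, 0, 0], [0, 0, 0], 1],
])

```text
t: 17.48
tcp_pos: [0.6676, 0.0968, 0.1835]
eef_rot: [3.142, 0.0, -0.153]
force: [-0.5, 0.0, 0.1]
opening: 0.0331
gripper_force: 39.9
```

Call:
carry_out([
  [[0, 0, -0.05], [0, 0, 0], 1],
  [[0, 0, 0], [0, 0, 0], 1],
])

```text
t: 17.73
tcp_pos: [0.6676, 0.0968, 0.1824]
eef_rot: [3.142, 0.0, -0.153]
force: [0.7, 0.1, -1.1]
opening: 0.033
gripper_force: 39.9
```

Call:
carry_out([
  [[0, 0, -0.05], [0, 0, 0], 1],
  [[0, 0, 0], [0, 0, 0], 1],
])

```text
t: 17.98
tcp_pos: [0.6678, 0.0968, 0.1823]
eef_rot: [3.141, 0.0, -0.153]
force: [-3.4, -0.3, 4.6]
opening: 0.0327
gripper_force: 40.5
```

Call:
carry_out([
  [[0, 0, 0], [0, 0, 0], -0.1],
  [[0, 0, 0], [0, 0, 0], -0.1],
  [[0, 0, 0.2], [0, 0, 0], -0.1],
  [[0, 0, 0.8], [0, 0, 0], -0.1],
  [[0, 0, 1], [0, 0, 0], -0.1],
])

```text
t: 18.6
tcp_pos: [0.6677, 0.0968, 0.2325]
eef_rot: [3.142, 0.0, -0.153]
force: [0.1, 0.2, 0.3]
opening: 0.047
gripper_force: 0.0
```

Call:
carry_out([
  [[0, 0, 0.9], [0, 0, 0], -0.3],
  [[0, 0, 0.9], [0, 0, 0], -0.3],
  [[0, 0, 0.9], [0, 0, 0], -0.3],
  [[-0.634, -0.975, 0], [0, 0, 0.82], -0.3],
  [[-0.634, -0.975, 0], [-0.076, -0.87, 0], -0.3],
])

```text
t: 19.23
tcp_pos: [0.636, 0.0477, 0.3001]
eef_rot: [3.142, -0.073, -0.086]
force: [-0.3, -0.9, -0.2]
opening: 0.0555
gripper_force: 0.0
```

```bash
cat > chk.py <<'E'
from h import *
np.set_printoptions(precision=4,suppress=True)
a=shot('top')
for w in('spent','white'):
    for c,n,rc in find(a,w):
        if not(200<c[0]<450 and 130<c[1]<260): continue
        q=atz('top',c,.022)[:2]-B
        print(w,c,n,np.array(rc[1]),rc[2],'deck',deckpt(c),'box',np.array([q@BX,q@BY]),'dish z',atz('top',c,.021)[:2])
E
python3 chk.py
```

```text
spent [396.4599 192.9708] 137 [12. 11.] 90.0 deck [ 0.0022 -0.028 ] box [ 0.0963 -0.368 ] dish z [ 0.5243 -0.2591]
spent [242.5773 207.6364] 220 [10.6055 36.1833] 8.972625732421875 deck [-0.07   0.409] box [-0.0015  0.0753] dish z [0.492 0.194]
white [389.2801 163.4042] 814 [66.72   25.3943] 3.4336304664611816 deck [0.0856 0.0009] box [ 0.1809 -0.3376] dish z [ 0.6125 -0.2413]
```

Call:
carry_out([
  [[-0.634, -0.975, 0], [-0.076, -0.87, 0], -0.3],
  [[-0.634, -0.975, 0], [-0.076, -0.87, 0], -0.3],
  [[-0.634, -0.975, 0], [-0.076, -0.87, 0], -0.3],
  [[-0.634, -0.975, 0], [-0.076, -0.87, 0], -0.3],
  [[-0.634, -0.975, 0], [0, 0, 0], -0.3],
])

```text
t: 19.9
tcp_pos: [0.556, -0.0743, 0.2993]
eef_rot: [-3.141, -0.35, -0.087]
force: [-0.0, 0.1, -0.6]
opening: 0.0557
gripper_force: 0.0
```

Call:
carry_out([
  [[-0.634, -0.975, 0], [0, 0, 0], -0.3],
  [[-0.634, -0.975, 0], [0, 0, 0], -0.3],
  [[-0.634, -0.975, 0], [0, 0, 0], -0.3],
  [[-0.634, -0.975, 0], [0, 0, 0], -0.3],
  [[-0.634, -0.975, 0], [0, 0, 0], -0.3],
])

```text
t: 20.52
tcp_pos: [0.477, -0.1963, 0.2995]
eef_rot: [-3.141, -0.349, -0.087]
force: [0.8, 0.2, -0.6]
opening: 0.0556
gripper_force: 0.0
```

Call:
carry_out([
  [[-0.634, -0.975, 0], [0, 0, 0], -0.3],
  [[-0.634, -0.975, -0.6], [0, 0, 0], -0.3],
  [[0, 0, -0.5], [0, 0, 0], -0.3],
  [[0, 0, 0], [0, 0, 0], -0.3],
])

```text
t: 21.02
tcp_pos: [0.4455, -0.2438, 0.27]
eef_rot: [-3.139, -0.347, -0.088]
force: [-0.4, 0.3, -0.9]
opening: 0.0554
gripper_force: 0.0
```

Call:
carry_out([
  [[0.27, -0.025, -0.73], [0, 0, 0], -0.3],
  [[0.27, -0.025, -0.73], [0, 0, 0], -0.3],
  [[0.27, -0.025, -0.73], [0, 0, 0], -0.3],
  [[0, 0, 0], [0, 0, 0], 1],
  [[0, 0, 0], [0, 0, 0], 1],
])

```text
t: 21.65
tcp_pos: [0.4665, -0.2459, 0.2174]
eef_rot: [3.141, -0.35, -0.086]
force: [0.1, -0.7, -0.4]
opening: 0.033
gripper_force: 41.0
```

Call:
carry_out([
  [[0, 0, 0], [0, 0, 0], 1],
  [[0, 0, 0], [0, 0, 0], 1],
  [[-0.28, 0.02, 0.76], [0, 0, 0], 1],
  [[-0.28, 0.02, 0.76], [0, 0, 0], 1],
  [[-0.28, 0.02, 0.76], [0, 0, 0], 1],
])

```text
t: 22.28
tcp_pos: [0.4446, -0.2448, 0.2743]
eef_rot: [3.142, -0.35, -0.088]
force: [0.4, 0.0, -0.7]
opening: 0.0332
gripper_force: 41.0
```

Call:
carry_out([
  [[0, 0, 1], [0, 0, 0], 1],
  [[0.478, 0.93, 0], [0.076, 0.87, 0], 1],
  [[0.478, 0.93, 0], [0.076, 0.87, 0], 1],
  [[0.478, 0.93, 0], [0.076, 0.87, 0], 1],
  [[0.478, 0.93, 0], [0.076, 0.87, 0], 1],
])

```text
t: 22.9
tcp_pos: [0.493, -0.1511, 0.299]
eef_rot: [3.141, -0.069, -0.088]
force: [0.6, 0.2, -1.1]
opening: 0.0334
gripper_force: 41.1
```

Call:
carry_out([
  [[0.478, 0.93, 0], [0.076, 0.87, 0], 1],
  [[0.478, 0.93, 0], [0, 0, -0.82], 1],
  [[0.478, 0.93, 0], [0, 0, 0], 1],
  [[0.478, 0.93, 0], [0, 0, 0], 1],
  [[0.478, 0.93, 0], [0, 0, 0], 1],
])

```text
t: 23.52
tcp_pos: [0.5529, -0.0349, 0.2988]
eef_rot: [-3.142, -0.001, -0.153]
force: [0.8, 0.6, -0.3]
opening: 0.0331
gripper_force: 41.1
```

Call:
carry_out([
  [[0.478, 0.93, 0], [0, 0, 0], 1],
  [[0.478, 0.93, 0], [0, 0, 0], 1],
  [[0.478, 0.93, 0], [0, 0, 0], 1],
  [[0.478, 0.93, 0], [0, 0, 0], 1],
  [[0.478, 0.93, 0], [0, 0, 0], 1],
])

```text
t: 24.15
tcp_pos: [0.6126, 0.0813, 0.2988]
eef_rot: [-3.141, -0.001, -0.153]
force: [-0.0, 0.4, -0.7]
opening: 0.0326
gripper_force: 41.1
```

Call:
carry_out([
  [[0.478, 0.93, 0], [0, 0, 0], 1],
  [[0, 0, -0.9], [0, 0, 0], 1],
  [[0, 0, -0.9], [0, 0, 0], 1],
  [[0, 0, -0.9], [0, 0, 0], 1],
  [[0, 0, 0], [0, 0, 0], 1],
])

```text
t: 24.78
tcp_pos: [0.623, 0.1035, 0.2275]
eef_rot: [3.14, 0.006, -0.154]
force: [-0.2, -0.0, -0.8]
opening: 0.033
gripper_force: 41.1
```

Call:
carry_out([
  [[0, 0, -0.9], [0, 0, 0], 1],
  [[0, 0, -0.8], [0, 0, 0], 1],
  [[0, 0, -0.1], [0, 0, 0], 1],
  [[0, 0, 0], [0, 0, 0], 1],
  [[0, 0, 0], [0, 0, 0], 1],
])

```text
t: 25.4
tcp_pos: [0.6247, 0.104, 0.1869]
eef_rot: [-3.141, -0.002, -0.153]
force: [-0.1, 0.1, 0.0]
opening: 0.0327
gripper_force: 41.1
```

Call:
carry_out([
  [[0, 0, -0.06], [0, 0, 0], 1],
  [[0, 0, 0], [0, 0, 0], 1],
])

```text
t: 25.65
tcp_pos: [0.6243, 0.1039, 0.1848]
eef_rot: [-3.141, -0.001, -0.153]
force: [-0.0, 0.2, -0.2]
opening: 0.0325
gripper_force: 41.1
```

Call:
carry_out([
  [[0, 0, -0.05], [0, 0, 0], 1],
  [[0, 0, 0], [0, 0, 0], 1],
])

```text
t: 25.9
tcp_pos: [0.6242, 0.1039, 0.1831]
eef_rot: [3.142, 0.0, -0.153]
force: [-0.8, 0.0, -0.8]
opening: 0.0329
gripper_force: 41.1
```

Call:
carry_out([
  [[0, 0, -0.04], [0, 0, 0], 1],
  [[0, 0, 0], [0, 0, 0], 1],
])

```text
t: 26.15
tcp_pos: [0.6242, 0.1039, 0.1821]
eef_rot: [3.142, 0.0, -0.153]
force: [-0.2, -0.5, -0.7]
opening: 0.0326
gripper_force: 41.1
```

Call:
carry_out([
  [[0, 0, 0], [0, 0, 0], -0.1],
  [[0, 0, 0], [0, 0, 0], -0.1],
  [[0, 0, 0.3], [0, 0, 0], -0.1],
  [[0, 0, 0.9], [0, 0, 0], -0.1],
  [[0, 0, 1], [0, 0, 0], -0.12],
])

```text
t: 26.78
tcp_pos: [0.6244, 0.1039, 0.2392]
eef_rot: [-3.141, -0.001, -0.153]
force: [0.4, 0.3, -0.1]
opening: 0.0484
gripper_force: 0.0
```

Call:
carry_out([
  [[-0.3, -0.09, 1], [0, 0, 0.986], -0.12],
  [[-0.3, -0.09, 1], [0, 0, 0.986], -0.12],
  [[-0.3, -0.09, 0.5], [0, 0, 0.986], -0.12],
  [[-0.3, -0.09, 0], [0, 0, 0.986], -0.12],
  [[-0.3, -0.09, 0], [0, 0, 0.986], -0.12],
])

```text
t: 27.4
tcp_pos: [0.5868, 0.0926, 0.3024]
eef_rot: [3.141, -0.003, 0.244]
force: [0.2, -0.6, -0.8]
opening: 0.0477
gripper_force: 0.0
```

Call:
carry_out([
  [[-0.3, -0.09, 0], [0, 0, 0.986], -0.12],
  [[-0.3, -0.09, 0], [0, 0, 0.986], -0.12],
  [[-0.3, -0.09, 0], [0, 0, 0.986], -0.12],
  [[-0.3, -0.09, 0], [0, 0, 0.986], -0.12],
  [[-0.3, -0.09, 0], [0, 0, 0.986], -0.12],
])

```text
t: 28.02
tcp_pos: [0.5492, 0.0814, 0.3019]
eef_rot: [3.14, -0.002, 0.638]
force: [0.3, -0.3, 0.2]
opening: 0.0476
gripper_force: 0.0
```

Call:
carry_out([
  [[-0.3, -0.09, 0], [0, 0, 0.986], -0.12],
  [[-0.3, -0.09, 0], [0, 0, 0.986], -0.12],
  [[-0.3, -0.09, 0], [0, 0, 0.986], -0.12],
  [[-0.3, -0.09, 0], [0, 0, 0.986], -0.12],
  [[-0.3, -0.09, 0], [0, 0, 0.986], -0.12],
])

```text
t: 28.65
tcp_pos: [0.5117, 0.0701, 0.3018]
eef_rot: [3.139, -0.001, 1.033]
force: [-0.1, -0.1, 0.5]
opening: 0.0478
gripper_force: 0.0
```

Call:
carry_out([
  [[-0.3, -0.09, 0], [0, 0, 0.986], -0.12],
  [[-0.3, -0.09, 0], [0, 0, 0.986], -0.12],
  [[-0.3, -0.09, 0], [0, 0, 0.986], -0.12],
  [[-0.3, -0.09, 0], [0, 0, 0.986], -0.12],
  [[-0.3, -0.09, 0], [0, 0, 0.986], -0.12],
])

```text
t: 29.28
tcp_pos: [0.4742, 0.0589, 0.3018]
eef_rot: [3.139, -0.0, 1.427]
force: [0.5, -0.5, 0.5]
opening: 0.0481
gripper_force: 0.0
```

```bash
python3 chk.py; python3 - <<'E'
from h import *
a=shot('top');b=shot('side')
f=lambda im,x0,y0,x1,y1,w,h:cv2.resize(im[y0:y1,x0:x1],(w,h),interpolation=cv2.INTER_CUBIC)
o=np.hstack([f(a,225,130,325,250,333,400),f(b,190,180,340,300,450,400)])
cv2.imwrite('pics/c5.png',cv2.cvtColor(o,cv2.COLOR_RGB2BGR))
E
```

```text
spent [274.172 156.156] 250 [10.3399 25.3175] 8.746162414550781 deck [0.086  0.3222] box [0.1612 0.003 ] dish z [0.6426 0.0987]
spent [239.8148 219.2963] 81 [16.  7.] 90.0 deck [-0.1061  0.4167] box [-0.0364  0.0787] dish z [0.458  0.2025]
spent [268.2603 226.589 ] 73 [19.  4.] -0.0 deck [-0.1229  0.333 ] box [-0.0473 -0.0069] dish z [0.4347 0.1193]
spent [290.1163 227.186 ] 43 [7. 6.] 90.0 deck [-0.1204  0.2691] box [-0.0412 -0.0706] dish z [0.4315 0.0554]
white [359.257  162.3911] 179 [13. 25.] 0.0 deck [0.0832 0.0844] box [ 0.1731 -0.2491] dish z [ 0.6177 -0.1527]
white [388.1679 162.2321] 280 [21.0321 26.6007] 9.865806579589844 deck [0.0887 0.0043] box [ 0.184  -0.3339] dish z [ 0.6161 -0.2382]
white [416.7273 164.6257] 187 [24. 11.] 90.0 deck [ 0.0871 -0.0755] box [ 0.1872 -0.4186] dish z [ 0.607  -0.3225]
```

View pics/c5.png

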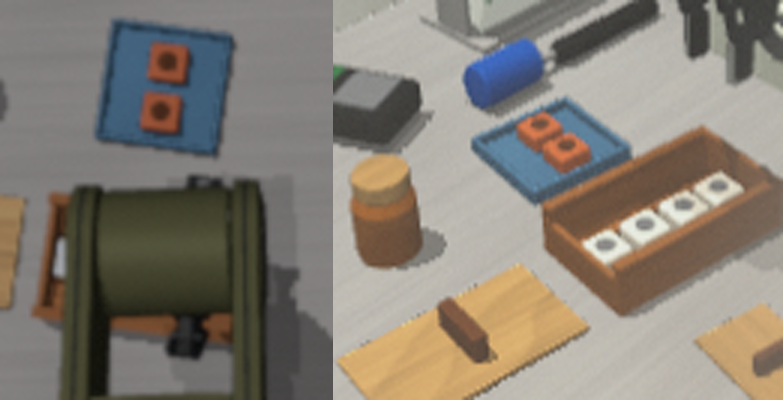

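Call:
carry_out([
  [[0, 0, -1], [0, 0, 0], -0.12],
  [[0, 0, -1], [0, 0, 0], -0.12],
  [[0, 0, -1], [0, 0, 0], -0.12],
  [[0, 0, -1], [0, 0, 0], -0.12],
  [[0, 0, -0.4], [0, 0, 0], -0.12],
])

```text
t: 30.05
tcp_pos: [0.4741, 0.059, 0.1889]
eef_rot: [-3.14, 0.0, 1.424]
force: [1.2, -0.4, -0.2]
opening: 0.0479
gripper_force: 0.0
```

Call:
carry_out([
  [[0, 0, -0.12], [0, 0, 0], -0.12],
  [[0, 0, -0.12], [0, 0, 0], -0.12],
  [[0, 0, 0], [0, 0, 0], -0.12],
])

```text
t: 30.42
tcp_pos: [0.4746, 0.0589, 0.1844]
eef_rot: [3.14, -0.0, 1.424]
force: [0.4, 0.2, 0.3]
opening: 0.0477
gripper_force: 0.0
```

Call:
carry_out([
  [[0, 0, 0], [0, 0, 0], 1],
  [[0, 0, 0], [0, 0, 0], 1],
  [[0, 0, 0], [0, 0, 0], 1],
  [[0, 0, 0], [0, 0, 0], 1],
])

```text
t: 30.92
tcp_pos: [0.4748, 0.0589, 0.1846]
eef_rot: [3.14, -0.0, 1.425]
force: [-0.1, -0.0, 6.5]
opening: 0.0326
gripper_force: 40.8
```

Call:
carry_out([
  [[0, 0, 0.4], [0, 0, 0], 1],
  [[0, 0, 0.8], [0, 0, 0], 1],
  [[0, 0, 1], [0, 0, 0], 1],
  [[0, 0, 1], [0, 0, 0], 1],
  [[0, 0, 1], [0, 0, 0], 1],
])

```text
t: 31.55
tcp_pos: [0.4738, 0.0589, 0.2893]
eef_rot: [-3.141, 0.0, 1.425]
force: [1.2, 0.0, -0.0]
opening: 0.0328
gripper_force: 40.1
```

Call:
carry_out([
  [[-0.1, -0.98, 0.4], [0, 0, 0.74], 1],
  [[-0.1, -0.98, 0], [-0.076, -0.87, 0], 1],
  [[-0.1, -0.98, 0], [-0.076, -0.87, 0], 1],
  [[-0.1, -0.98, 0], [-0.076, -0.87, 0], 1],
  [[-0.1, -0.98, 0], [-0.076, -0.87, 0], 1],
])

```text
t: 32.17
tcp_pos: [0.4612, -0.0642, 0.2985]
eef_rot: [2.861, 0.0, 1.484]
force: [0.6, -0.1, -1.3]
opening: 0.0325
gripper_force: 40.1
```

Call:
carry_out([
  [[-0.1, -0.98, 0], [-0.076, -0.87, 0], 1],
  [[-0.1, -0.98, 0], [0, 0, 0], 1],
  [[-0.1, -0.98, 0], [0, 0, 0], 1],
  [[-0.1, -0.98, 0], [0, 0, 0], 1],
  [[-0.1, -0.98, 0], [0, 0, 0], 1],
])

```text
t: 32.8
tcp_pos: [0.4487, -0.1867, 0.2985]
eef_rot: [2.793, -0.0, 1.484]
force: [-0.4, -0.6, -0.3]
opening: 0.0332
gripper_force: 40.1
```

Call:
carry_out([
  [[-0.1, -0.98, 0], [0, 0, 0], 1],
  [[-0.1, -0.98, 0], [0, 0, 0], 1],
  [[-0.1, -0.98, -0.5], [0, 0, 0], 1],
  [[-0.08, -0.98, -0.5], [0, 0, 0], 1],
  [[0, 0, 0], [0, 0, 0], 1],
])

```text
t: 33.42
tcp_pos: [0.439, -0.2847, 0.2724]
eef_rot: [2.795, -0.002, 1.482]
force: [0.6, -0.2, -1.5]
opening: 0.0331
gripper_force: 40.1
```

Call:
carry_out([
  [[0.257, -0.045, -0.69], [0, 0, 0], 1],
  [[0.257, -0.045, -0.69], [0, 0, 0], 1],
  [[0.257, -0.045, -0.69], [0, 0, 0], 1],
  [[0, 0, 0], [0, 0, 0], 1],
  [[0, 0, 0], [0, 0, 0], 1],
])

```text
t: 34.05
tcp_pos: [0.4592, -0.2871, 0.2228]
eef_rot: [2.792, 0.0, 1.484]
force: [-0.5, -0.9, 0.5]
opening: 0.0326
gripper_force: 40.1
```

Call:
carry_out([
  [[0.016, 0, -0.045], [0, 0, 0], 1],
  [[0, 0, 0], [0, 0, 0], 1],
])

```text
t: 34.3
tcp_pos: [0.4595, -0.2875, 0.2216]
eef_rot: [2.791, 0.001, 1.484]
force: [-0.7, -0.2, -0.2]
opening: 0.0327
gripper_force: 40.1
```

Call:
carry_out([
  [[0.016, 0, -0.045], [0, 0, 0], 1],
  [[0, 0, 0], [0, 0, 0], 1],
])

```text
t: 34.55
tcp_pos: [0.4598, -0.2875, 0.2197]
eef_rot: [2.792, -0.0, 1.484]
force: [-1.6, -0.1, -0.8]
opening: 0.0325
gripper_force: 40.1
```

Call:
carry_out([
  [[0.016, 0, -0.045], [0, 0, 0], 1],
  [[0, 0, 0], [0, 0, 0], 1],
])

```text
t: 34.8
tcp_pos: [0.4602, -0.2874, 0.2184]
eef_rot: [2.793, -0.0, 1.484]
force: [-0.4, 0.2, -0.5]
opening: 0.033
gripper_force: 40.1
```

Call:
carry_out([
  [[0.012, 0, -0.035], [0, 0, 0], 1],
  [[0, 0, 0], [0, 0, 0], 1],
])

```text
t: 35.05
tcp_pos: [0.4605, -0.2874, 0.2176]
eef_rot: [2.792, -0.0, 1.484]
force: [0.2, -0.3, -0.8]
opening: 0.0329
gripper_force: 40.1
```

Call:
carry_out([
  [[0.012, 0, -0.035], [0, 0, 0], 1],
  [[0, 0, 0], [0, 0, 0], 1],
])

```text
t: 35.3
tcp_pos: [0.4607, -0.2875, 0.2175]
eef_rot: [2.793, -0.0, 1.484]
force: [-5.9, 1.6, 6.4]
opening: 0.0327
gripper_force: 41.0
```

Call:
carry_out([
  [[0, 0, 0], [0, 0, 0], 0],
  [[0, 0, 0], [0, 0, 0], 0],
  [[-0.14, 0.012, 0.38], [0, 0, 0], 0],
  [[-0.27, 0.025, 0.75], [0, 0, 0], 0],
  [[-0.27, 0.025, 0.75], [0, 0, 0], 0],
])

```text
t: 35.92
tcp_pos: [0.4436, -0.2859, 0.2648]
eef_rot: [2.792, 0.0, 1.484]
force: [0.3, -0.4, 0.4]
opening: 0.0428
gripper_force: 0.0
```

Call:
carry_out([
  [[-0.14, 0.012, 1], [0, 0, 0], 0],
  [[0.1, 0.96, 0.5], [0.076, 0.87, 0], -0.12],
  [[0.1, 0.96, 0], [0.076, 0.87, 0], -0.12],
  [[0.1, 0.96, 0], [0.076, 0.87, 0], -0.12],
  [[0.1, 0.96, 0], [0.076, 0.87, 0], -0.12],
])

```text
t: 36.55
tcp_pos: [0.4502, -0.1889, 0.3022]
eef_rot: [3.073, 0.001, 1.483]
force: [0.0, 0.0, -0.2]
opening: 0.0473
gripper_force: 0.0
```

Call:
carry_out([
  [[0.1, 0.96, 0], [0.076, 0.87, 0], -0.12],
  [[0.1, 0.96, 0], [0, 0, -0.74], -0.12],
  [[0.1, 0.96, 0], [0, 0, 0], -0.12],
  [[0.1, 0.96, 0], [0, 0, 0], -0.12],
  [[0.1, 0.96, 0], [0, 0, 0], -0.12],
])

```text
t: 37.17
tcp_pos: [0.4628, -0.0689, 0.302]
eef_rot: [3.141, 0.0, 1.424]
force: [0.6, -0.7, -0.6]
opening: 0.0475
gripper_force: 0.0
```

Call:
carry_out([
  [[0.1, 0.96, 0], [0, 0, 0], -0.12],
  [[0.1, 0.96, 0], [0, 0, 0], -0.12],
  [[0.1, 0.96, 0], [0, 0, 0], -0.12],
  [[0.1, 0.96, 0], [0, 0, 0], -0.12],
  [[0.1, 0.96, 0], [0, 0, 0], -0.12],
])

```text
t: 37.8
tcp_pos: [0.4753, 0.0512, 0.302]
eef_rot: [3.141, -0.0, 1.424]
force: [-0.5, -0.1, 0.6]
opening: 0.0478
gripper_force: 0.0
```

Call:
carry_out([
  [[0.1, 0.96, 0], [0, 0, 0], -0.12],
  [[0.05, 0.4, 0], [0, 0, 0], -0.12],
  [[0, 0, 0], [0, 0, 0], -0.12],
])

```text
t: 38.17
tcp_pos: [0.4791, 0.0846, 0.3016]
eef_rot: [3.141, 0.0, 1.426]
force: [-0.6, 0.1, -0.7]
opening: 0.048
gripper_force: 0.0
```

```bash
python3 chk.py; python3 - <<'E'
from h import *
a=shot('top');b=shot('side')
f=lambda im,x0,y0,x1,y1,w,h:cv2.resize(im[y0:y1,x0:x1],(w,h),interpolation=cv2.INTER_CUBIC)
o=np.hstack([f(a,340,140,440,220,375,300),f(b,210,180,350,285,400,300)])
cv2.imwrite('pics/c6.png',cv2.cvtColor(o,cv2.COLOR_RGB2BGR))
E
```

```text
spent [274.1627 156.1548] 252 [10.3399 25.4696] 8.746162414550781 deck [0.086  0.3222] box [0.1612 0.003 ] dish z [0.6426 0.0988]
spent [296.0566 199.7736] 53 [10.  6.] 90.0 deck [-0.0363  0.2555] box [ 0.0406 -0.0777] dish z [0.5114 0.0364]
spent [279.3171 225.7561] 41 [9. 5.] 90.0 deck [-0.1181  0.3008] box [-0.0409 -0.0387] dish z [0.4364 0.0869]
spent [257.7011 224.8506] 87 [18.9867  5.9589] 6.709836959838867 deck [-0.1196  0.3641] box [-0.046   0.0245] dish z [0.4405 0.1501]
white [359.3011 162.5323] 186 [14. 25.] 0.0 deck [0.0828 0.0843] box [ 0.1727 -0.2493] dish z [ 0.6173 -0.1528]
white [388.4823 162.3546] 282 [24.6785 28.6352] 11.768288612365723 deck [0.0884 0.0034] box [ 0.1838 -0.3349] dish z [ 0.6157 -0.2391]
white [416.7202 164.5648] 193 [24. 11.] 90.0 deck [ 0.0872 -0.0755] box [ 0.1874 -0.4186] dish z [ 0.6072 -0.3225]
```

View pics/c6.png

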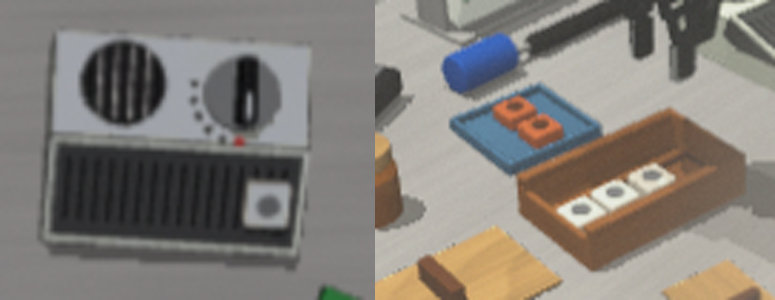

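Call:
carry_out([
  [[0.02, 0.57, -0.6], [0, 0, 0], -0.12],
  [[0, 0, -1], [0, 0, 0], -0.12],
  [[0, 0, -1], [0, 0, 0], -0.12],
  [[0, 0, -1], [0, 0, 0], -0.12],
  [[0, 0, -0.7], [0, 0, 0], -0.12],
])

```text
t: 38.95
tcp_pos: [0.4788, 0.0989, 0.1916]
eef_rot: [-3.139, 0.0, 1.424]
force: [0.2, 0.0, 0.0]
opening: 0.0472
gripper_force: 0.0
```

Call:
carry_out([
  [[0, 0, -0.2], [0, 0, 0], -0.12],
  [[0, 0, -0.11], [0, 0, 0], -0.12],
  [[0, 0, 0], [0, 0, 0], -0.12],
])

```text
t: 39.33
tcp_pos: [0.48, 0.0987, 0.1868]
eef_rot: [3.14, -0.0, 1.425]
force: [0.1, 0.5, 0.6]
opening: 0.0477
gripper_force: 0.0
```

Call:
carry_out([
  [[0, 0, 0], [0, 0, 0], 1],
  [[0, 0, 0], [0, 0, 0], 1],
  [[0, 0, 0], [0, 0, 0], 1],
  [[0, 0, 0], [0, 0, 0], 1],
])

```text
t: 39.83
tcp_pos: [0.4803, 0.0987, 0.1872]
eef_rot: [3.14, -0.001, 1.425]
force: [-0.7, -0.0, 6.2]
opening: 0.0327
gripper_force: 40.3
```

Call:
carry_out([
  [[0, 0, 0.4], [0, 0, 0], 1],
  [[0, 0, 0.8], [0, 0, 0], 1],
  [[0, 0, 1], [0, 0, 0], 1],
  [[0, 0, 1], [0, 0, 0], 1],
  [[0, 0, 1], [0, 0, 0], 1],
])

```text
t: 40.45
tcp_pos: [0.4791, 0.0986, 0.2917]
eef_rot: [-3.141, 0.0, 1.425]
force: [0.5, -0.5, -0.5]
opening: 0.0325
gripper_force: 39.8
```

Call:
carry_out([
  [[-0.1, -0.967, 0.4], [0, 0, 0.74], 1],
  [[-0.1, -0.967, 0], [-0.076, -0.87, 0], 1],
  [[-0.1, -0.967, 0], [-0.076, -0.87, 0], 1],
  [[-0.1, -0.967, 0], [-0.076, -0.87, 0], 1],
  [[-0.1, -0.967, 0], [-0.076, -0.87, 0], 1],
])

```text
t: 41.08
tcp_pos: [0.4665, -0.0229, 0.3009]
eef_rot: [2.861, 0.0, 1.484]
force: [0.4, 0.1, -1.0]
opening: 0.0329
gripper_force: 39.8
```

Call:
carry_out([
  [[-0.1, -0.967, 0], [-0.076, -0.87, 0], 1],
  [[-0.1, -0.967, 0], [0, 0, 0], 1],
  [[-0.1, -0.967, 0], [0, 0, 0], 1],
  [[-0.1, -0.967, 0], [0, 0, 0], 1],
  [[-0.1, -0.967, 0], [0, 0, 0], 1],
])

```text
t: 41.7
tcp_pos: [0.454, -0.1437, 0.3009]
eef_rot: [2.793, -0.0, 1.484]
force: [0.1, 0.1, -1.0]
opening: 0.0326
gripper_force: 39.9
```

Call:
carry_out([
  [[-0.1, -0.967, 0], [0, 0, 0], 1],
  [[-0.1, -0.967, 0], [0, 0, 0], 1],
  [[-0.1, -0.967, -0.6], [0, 0, 0], 1],
  [[-0.1, -0.967, -0.6], [0, 0, 0], 1],
  [[0, 0, 0], [0, 0, 0], 1],
])

```text
t: 42.32
tcp_pos: [0.4437, -0.2404, 0.2696]
eef_rot: [2.796, -0.002, 1.482]
force: [0.1, -0.4, -0.3]
opening: 0.0326
gripper_force: 39.9
```

Call:
carry_out([
  [[0, 0, 0], [0, 0, 0], 1],
])

```text
t: 42.45
tcp_pos: [0.4445, -0.2394, 0.2712]
eef_rot: [2.793, -0.0, 1.484]
force: [-0.3, 0.5, -0.7]
opening: 0.033
gripper_force: 39.9
```

Call:
carry_out([
  [[0.23, -0.025, -0.647], [0, 0, 0], 1],
  [[0.23, -0.025, -0.647], [0, 0, 0], 1],
  [[0.23, -0.025, -0.647], [0, 0, 0], 1],
  [[0, 0, 0], [0, 0, 0], 1],
  [[0, 0, 0], [0, 0, 0], 1],
])

```text
t: 43.08
tcp_pos: [0.4618, -0.2413, 0.2219]
eef_rot: [2.794, -0.001, 1.484]
force: [-0.2, -0.4, -0.0]
opening: 0.0326
gripper_force: 39.9
```

Call:
carry_out([
  [[0.016, 0, -0.045], [0, 0, 0], 1],
  [[0, 0, 0], [0, 0, 0], 1],
])

```text
t: 43.32
tcp_pos: [0.4622, -0.2416, 0.2215]
eef_rot: [2.792, 0.0, 1.484]
force: [-0.1, -0.0, 0.3]
opening: 0.0325
gripper_force: 39.9
```

Call:
carry_out([
  [[0.012, 0, -0.035], [0, 0, 0], 1],
  [[0, 0, 0], [0, 0, 0], 1],
])

```text
t: 43.58
tcp_pos: [0.4625, -0.2417, 0.2206]
eef_rot: [2.792, 0.0, 1.484]
force: [-0.1, 0.8, -0.0]
opening: 0.0324
gripper_force: 39.9
```

Call:
carry_out([
  [[0.012, 0, -0.035], [0, 0, 0], 1],
  [[0, 0, 0], [0, 0, 0], 1],
])

```text
t: 43.82
tcp_pos: [0.4629, -0.2417, 0.2197]
eef_rot: [2.792, 0.0, 1.484]
force: [-0.4, 0.0, -0.1]
opening: 0.0327
gripper_force: 39.9
```

Call:
carry_out([
  [[0.01, 0, -0.03], [0, 0, 0], 1],
  [[0, 0, 0], [0, 0, 0], 1],
])

```text
t: 44.08
tcp_pos: [0.463, -0.2418, 0.2197]
eef_rot: [2.793, -0.0, 1.484]
force: [-6.3, 0.5, 7.2]
opening: 0.0324
gripper_force: 40.9
```

Call:
carry_out([
  [[0.01, 0, -0.03], [0, 0, 0], 1],
  [[0, 0, 0], [0, 0, 0], 1],
])

```text
t: 44.32
tcp_pos: [0.4632, -0.2419, 0.2198]
eef_rot: [2.793, -0.0, 1.485]
force: [-12.5, 2.8, 13.8]
opening: 0.0326
gripper_force: 41.8
```

Call:
carry_out([
  [[0, 0, 0], [0, 0, 0], 0],
  [[0, 0, 0], [0, 0, 0], 0],
  [[-0.14, 0.012, 0.38], [0, 0, 0], 0],
  [[-0.27, 0.025, 0.75], [0, 0, 0], 0],
  [[-0.27, 0.025, 0.75], [0, 0, 0], 0],
])

```text
t: 44.95
tcp_pos: [0.446, -0.24, 0.266]
eef_rot: [2.792, 0.0, 1.484]
force: [-0.3, 0.0, 0.3]
opening: 0.0426
gripper_force: 0.0
```

Call:
carry_out([
  [[-0.14, 0.012, 1], [0, 0, 0], 0],
  [[0.107, 0.948, 0.4], [0.076, 0.87, 0], -0.12],
  [[0.107, 0.948, 0], [0.076, 0.87, 0], -0.12],
  [[0.107, 0.948, 0], [0.076, 0.87, 0], -0.12],
  [[0.107, 0.948, 0], [0.076, 0.87, 0], -0.12],
])

```text
t: 45.58
tcp_pos: [0.4534, -0.1443, 0.3009]
eef_rot: [3.073, 0.001, 1.483]
force: [0.9, 0.2, -0.1]
opening: 0.0474
gripper_force: 0.0
```

Call:
carry_out([
  [[0.107, 0.948, 0], [0.076, 0.87, 0], -0.12],
  [[0.107, 0.948, 0], [0, 0, -0.74], -0.12],
  [[0.107, 0.948, 0], [0, 0, 0], -0.12],
  [[0.107, 0.948, 0], [0, 0, 0], -0.12],
  [[0.107, 0.948, 0], [0, 0, 0], -0.12],
])

```text
t: 46.2
tcp_pos: [0.4668, -0.0257, 0.3007]
eef_rot: [3.141, 0.0, 1.424]
force: [-0.1, -0.6, -0.8]
opening: 0.048
gripper_force: 0.0
```

```bash
python3 - <<'E'
from h import *
a=shot('top');b=shot('side')
f=lambda im,x0,y0,x1,y1,w,h:cv2.resize(im[y0:y1,x0:x1],(w,h),interpolation=cv2.INTER_CUBIC)
o=np.hstack([f(a,220,130,440,230,550,250),f(b,210,180,350,285,250,188).repeat(1,0) if 0 else cv2.copyMakeBorder(f(b,210,180,350,285,240,180),0,70,0,0,0)])
cv2.imwrite('pics/c7.png',cv2.cvtColor(o,cv2.COLOR_RGB2BGR))
E
```

```text
(no output)
```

View pics/c7.png

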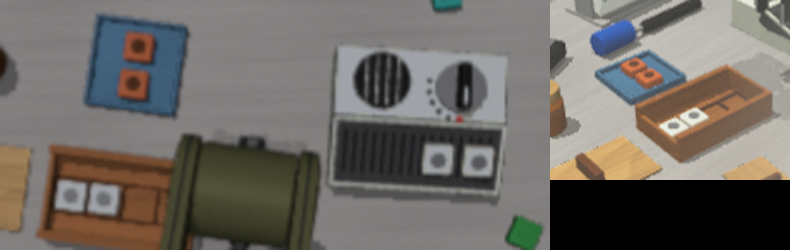

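Call:
carry_out([
  [[0.107, 0.943, 0], [0, 0, 0], -0.12],
  [[0.107, 0.943, 0], [0, 0, 0], -0.12],
  [[0.107, 0.943, 0], [0, 0, 0], -0.12],
  [[0.107, 0.943, 0], [0, 0, 0], -0.12],
  [[0.107, 0.943, 0], [0, 0, 0], -0.12],
])

```text
t: 46.92
tcp_pos: [0.4804, 0.0914, 0.3006]
eef_rot: [3.141, 0.0, 1.424]
force: [0.7, -0.4, 0.3]
opening: 0.0478
gripper_force: 0.0
```

Call:
carry_out([
  [[0.107, 0.943, 0], [0, 0, 0], -0.12],
  [[0.107, 0.943, 0], [0, 0, 0], -0.12],
  [[0, 0, -1], [0, 0, 0], -0.12],
  [[0, 0, -1], [0, 0, 0], -0.12],
  [[0, 0, 0], [0, 0, 0], -0.12],
])

```text
t: 47.55
tcp_pos: [0.4847, 0.1378, 0.2483]
eef_rot: [-3.137, 0.002, 1.424]
force: [0.2, -0.2, 0.5]
opening: 0.0476
gripper_force: 0.0
```

Call:
carry_out([
  [[0, 0, -1], [0, 0, 0], -0.12],
  [[0, 0, -1], [0, 0, 0], -0.12],
  [[0, 0, -0.3], [0, 0, 0], -0.12],
  [[0, 0, -0.2], [0, 0, 0], -0.12],
  [[0, 0, 0], [0, 0, 0], -0.12],
])

```text
t: 48.18
tcp_pos: [0.4861, 0.1385, 0.1885]
eef_rot: [3.14, -0.0, 1.425]
force: [0.1, 0.3, 0.1]
opening: 0.0477
gripper_force: 0.0
```

Lower 2 mm, grip, lift.

Call:
carry_out([
  [[0, 0, -0.08], [0, 0, 0], -0.12],
  [[0, 0, 0], [0, 0, 1], 1],
  [[0, 0, 0], [0, 0, -1], 1],
  [[0, 0, 0], [0, 0, 0], 1],
  [[0, 0, 0], [0, 0, 0], 1],
])

```text
t: 48.8
tcp_pos: [0.4861, 0.1386, 0.1866]
eef_rot: [3.14, -0.001, 1.426]
force: [-0.5, 0.8, 4.4]
opening: 0.033
gripper_force: 39.8
```

Call:
carry_out([
  [[0, 0, 0], [0, 0, 0], 1],
  [[0, 0, 0], [0, 0, 0], 1],
])

```text
t: 49.05
tcp_pos: [0.4861, 0.1386, 0.1865]
eef_rot: [3.14, -0.0, 1.425]
force: [-0.4, -0.5, 5.4]
opening: 0.0329
gripper_force: 39.9
```

Call:
carry_out([
  [[0, 0, 0.4], [0, 0, 0], 1],
  [[0, 0, 0.8], [0, 0, 0], 1],
  [[0, 0, 1], [0, 0, 0], 1],
  [[0, 0, 1], [0, 0, 0], 1],
  [[0, 0, 1], [0, 0, 0], 1],
])

```text
t: 49.68
tcp_pos: [0.4852, 0.1384, 0.2913]
eef_rot: [-3.141, 0.0, 1.425]
force: [0.6, 0.5, -0.1]
opening: 0.0329
gripper_force: 39.4
```

Call:
carry_out([
  [[-0.106, -0.947, 0.4], [0, 0, 0.74], 1],
  [[-0.106, -0.947, 0], [-0.076, -0.87, 0], 1],
  [[-0.106, -0.947, 0], [-0.076, -0.87, 0], 1],
  [[-0.106, -0.947, 0], [-0.076, -0.87, 0], 1],
  [[-0.106, -0.947, 0], [-0.076, -0.87, 0], 1],
])

```text
t: 50.3
tcp_pos: [0.4718, 0.0195, 0.3005]
eef_rot: [2.861, 0.0, 1.484]
force: [-1.2, 1.3, 0.4]
opening: 0.0329
gripper_force: 39.4
```

Call:
carry_out([
  [[-0.106, -0.947, 0], [-0.076, -0.87, 0], 1],
  [[-0.106, -0.947, 0], [0, 0, 0], 1],
  [[-0.106, -0.947, 0], [0, 0, 0], 1],
  [[-0.106, -0.947, 0], [0, 0, 0], 1],
  [[-0.106, -0.947, 0], [0, 0, 0], 1],
])

```text
t: 50.92
tcp_pos: [0.4586, -0.0989, 0.3005]
eef_rot: [2.793, -0.0, 1.484]
force: [0.2, -0.3, -1.2]
opening: 0.0325
gripper_force: 39.4
```

Call:
carry_out([
  [[-0.106, -0.947, 0], [0, 0, 0], 1],
  [[-0.106, -0.947, 0], [0, 0, 0], 1],
  [[-0.106, -0.947, -0.6], [0, 0, 0], 1],
  [[-0.106, -0.947, -0.6], [0, 0, 0], 1],
  [[0, 0, 0], [0, 0, 0], 1],
])

```text
t: 51.55
tcp_pos: [0.4476, -0.1935, 0.2692]
eef_rot: [2.796, -0.002, 1.482]
force: [0.6, 0.2, 0.2]
opening: 0.0327
gripper_force: 39.4
```

Call:
carry_out([
  [[0, 0, 0], [0, 0, 0], 1],
])

```text
t: 51.68
tcp_pos: [0.4485, -0.1926, 0.2709]
eef_rot: [2.792, -0.0, 1.484]
force: [0.2, 0.1, -0.4]
opening: 0.033
gripper_force: 39.4
```

Call:
carry_out([
  [[0.23, -0.025, -0.647], [0, 0, 0], 1],
  [[0.23, -0.025, -0.647], [0, 0, 0], 1],
  [[0.23, -0.025, -0.647], [0, 0, 0], 1],
  [[0, 0, 0], [0, 0, 0], 1],
  [[0, 0, 0], [0, 0, 0], 1],
])

```text
t: 52.3
tcp_pos: [0.466, -0.1945, 0.2223]
eef_rot: [2.792, 0.0, 1.484]
force: [0.2, -0.1, -0.2]
opening: 0.0326
gripper_force: 39.4
```

Call:
carry_out([
  [[0.016, 0, -0.045], [0, 0, 0], 1],
  [[0.008, 0, -0.022], [0, 0, 0], 1],
  [[0, 0, 0], [0, 0, 0], 1],
])

```text
t: 52.68
tcp_pos: [0.4664, -0.1949, 0.2208]
eef_rot: [2.792, 0.0, 1.484]
force: [0.1, 0.6, -0.4]
opening: 0.0324
gripper_force: 39.4
```

Call:
carry_out([
  [[0.012, 0, -0.035], [0, 0, 0], 1],
  [[0, 0, 0], [0, 0, 0], 1],
])

```text
t: 52.92
tcp_pos: [0.4666, -0.1948, 0.2196]
eef_rot: [2.792, 0.0, 1.484]
force: [-0.3, 0.2, -0.4]
opening: 0.0327
gripper_force: 39.4
```

Call:
carry_out([
  [[0.01, 0, -0.03], [0, 0, 0], 1],
  [[0, 0, 0], [0, 0, 0], 1],
])

```text
t: 53.18
tcp_pos: [0.4669, -0.1949, 0.2191]
eef_rot: [2.792, 0.0, 1.484]
force: [-2.2, 0.5, 3.5]
opening: 0.0325
gripper_force: 39.8
```

Call:
carry_out([
  [[0, 0, 0], [0, 0, 0], 0],
  [[0, 0, 0], [0, 0, 0], 0],
  [[-0.14, 0.012, 0.38], [0, 0, 0], 0],
  [[-0.27, 0.025, 0.75], [0, 0, 0], 0],
  [[-0.27, 0.025, 0.75], [0, 0, 0], 0],
])

```text
t: 53.8
tcp_pos: [0.4496, -0.1933, 0.2669]
eef_rot: [2.792, 0.0, 1.484]
force: [-0.4, -0.3, 0.5]
opening: 0.0428
gripper_force: 0.0
```

Call:
carry_out([
  [[-0.14, 0.012, 1], [0, 0, 0], 0],
  [[0.12, 0.99, 0.4], [0.076, 0.87, 0], -0.12],
  [[0.12, 0.99, 0], [0.076, 0.87, 0], -0.12],
  [[0.12, 0.99, 0], [0.076, 0.87, 0], -0.12],
  [[0.12, 0.99, 0], [0.076, 0.87, 0], -0.12],
])

```text
t: 54.42
tcp_pos: [0.4583, -0.0932, 0.3018]
eef_rot: [3.073, 0.001, 1.483]
force: [0.4, -0.7, -0.8]
opening: 0.0476
gripper_force: 0.0
```

Call:
carry_out([
  [[0.12, 0.99, 0], [0.076, 0.87, 0], -0.12],
  [[0.12, 0.99, 0], [0, 0, -0.74], -0.12],
  [[0.12, 0.99, 0], [0, 0, 0], -0.12],
  [[0.12, 0.99, 0], [0, 0, 0], -0.12],
  [[0.12, 0.99, 0], [0, 0, 0], -0.12],
])

```text
t: 55.05
tcp_pos: [0.4734, 0.0306, 0.3016]
eef_rot: [3.14, -0.0, 1.424]
force: [0.5, 0.3, -0.2]
opening: 0.0479
gripper_force: 0.0
```

```bash
python3 - <<'E'
from h import *
a=shot('top');b=shot('side')
f=lambda im,x0,y0,x1,y1,w,h:cv2.resize(im[y0:y1,x0:x1],(w,h),interpolation=cv2.INTER_CUBIC)
o=np.hstack([f(a,160,130,440,230,560,200),f(b,210,180,350,285,240,200)])
cv2.imwrite('pics/c8.png',cv2.cvtColor(o,cv2.COLOR_RGB2BGR))
E
```

```text
(no output)
```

View pics/c8.png

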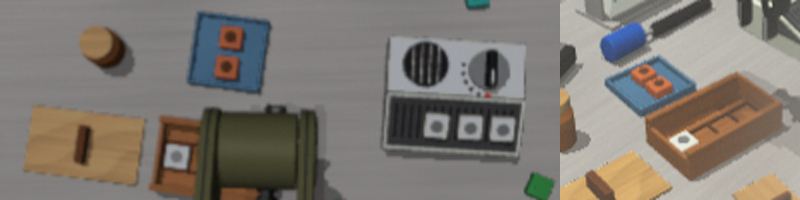

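Call:
carry_out([
  [[0.12, 0.99, 0], [0, 0, 0], -0.12],
  [[0.12, 0.99, 0], [0, 0, 0], -0.12],
  [[0.12, 0.99, 0], [0, 0, 0], -0.12],
  [[0.12, 0.99, 0], [0, 0, 0], -0.12],
  [[0.12, 0.99, 0], [0, 0, 0], -0.12],
])

```text
t: 55.78
tcp_pos: [0.4886, 0.1536, 0.3014]
eef_rot: [3.141, 0.0, 1.424]
force: [-0.1, 0.3, 0.1]
opening: 0.0483
gripper_force: 0.0
```

Call:
carry_out([
  [[0.12, 0.99, 0], [0, 0, 0], -0.12],
  [[0, 0, -1], [0, 0, 0], -0.12],
  [[0, 0, -1], [0, 0, 0], -0.12],
  [[0, 0, -1], [0, 0, 0], -0.12],
  [[0, 0, -0.5], [0, 0, 0], -0.12],
])

```text
t: 56.4
tcp_pos: [0.4911, 0.1775, 0.2123]
eef_rot: [-3.14, 0.001, 1.424]
force: [-1.4, 0.0, -0.3]
opening: 0.0483
gripper_force: 0.0
```

Call:
carry_out([
  [[0, 0, -0.6], [0, 0, 0], -0.12],
  [[0, 0, -0.4], [0, 0, 0], -0.12],
  [[0, 0, -0.1], [0, 0, 0], -0.12],
  [[0, 0, 0], [0, 0, 0], -0.12],
  [[0, 0, 0], [0, 0, 0], -0.12],
])

```text
t: 57.02
tcp_pos: [0.4917, 0.1784, 0.1865]
eef_rot: [3.141, -0.0, 1.425]
force: [-0.2, 1.2, 0.6]
opening: 0.0477
gripper_force: 0.0
```

Call:
carry_out([
  [[0, 0, 0], [0, 0, 0], 1],
  [[0, 0, 0], [0, 0, 0], 1],
  [[0, 0, 0], [0, 0, 0], 1],
  [[0, 0, 0], [0, 0, 0], 1],
])

```text
t: 57.52
tcp_pos: [0.4919, 0.1784, 0.1867]
eef_rot: [3.14, -0.001, 1.425]
force: [-0.8, 0.6, 5.9]
opening: 0.0324
gripper_force: 40.3
```

Call:
carry_out([
  [[0, 0, 0.4], [0, 0, 0], 1],
  [[0, 0, 0.8], [0, 0, 0], 1],
  [[0, 0, 1], [0, 0, 0], 1],
  [[0, 0, 1], [0, 0, 0], 1],
  [[0, 0, 1], [0, 0, 0], 1],
])

```text
t: 58.15
tcp_pos: [0.4909, 0.1781, 0.2914]
eef_rot: [-3.14, 0.001, 1.425]
force: [-0.3, 0.1, -0.3]
opening: 0.0326
gripper_force: 40.2
```

Call:
carry_out([
  [[-0.111, -0.927, 0.4], [0, 0, 0.74], 1],
  [[-0.111, -0.927, 0], [-0.076, -0.87, 0], 1],
  [[-0.111, -0.927, 0], [-0.076, -0.87, 0], 1],
  [[-0.111, -0.927, 0], [-0.076, -0.87, 0], 1],
  [[-0.111, -0.927, 0], [-0.076, -0.87, 0], 1],
])

```text
t: 58.78
tcp_pos: [0.4769, 0.0616, 0.3005]
eef_rot: [2.861, 0.001, 1.484]
force: [-0.3, -0.2, -0.4]
opening: 0.0328
gripper_force: 40.2
```

Call:
carry_out([
  [[-0.111, -0.927, 0], [-0.076, -0.87, 0], 1],
  [[-0.111, -0.927, 0], [0, 0, 0], 1],
  [[-0.111, -0.927, 0], [0, 0, 0], 1],
  [[-0.111, -0.927, 0], [0, 0, 0], 1],
  [[-0.111, -0.927, 0], [0, 0, 0], 1],
])

```text
t: 59.4
tcp_pos: [0.463, -0.0541, 0.3005]
eef_rot: [2.794, 0.0, 1.484]
force: [0.8, 0.3, -0.8]
opening: 0.0328
gripper_force: 40.2
```

Call:
carry_out([
  [[-0.111, -0.927, 0], [0, 0, 0], 1],
  [[-0.111, -0.927, 0], [0, 0, 0], 1],
  [[-0.111, -0.927, -0.6], [0, 0, 0], 1],
  [[-0.111, -0.927, -0.6], [0, 0, 0], 1],
  [[0, 0, 0], [0, 0, 0], 1],
])

```text
t: 60.02
tcp_pos: [0.4515, -0.1468, 0.2692]
eef_rot: [2.796, -0.001, 1.482]
force: [-0.1, 0.6, -0.2]
opening: 0.0328
gripper_force: 40.2
```

Call:
carry_out([
  [[0, 0, 0], [0, 0, 0], 1],
])

```text
t: 60.15
tcp_pos: [0.4525, -0.1459, 0.271]
eef_rot: [2.793, -0.0, 1.484]
force: [-0.2, -0.3, -0.6]
opening: 0.0328
gripper_force: 40.2
```

Call:
carry_out([
  [[0.23, -0.025, -0.647], [0, 0, 0], 1],
  [[0.23, -0.025, -0.647], [0, 0, 0], 1],
  [[0.23, -0.025, -0.647], [0, 0, 0], 1],
  [[0, 0, 0], [0, 0, 0], 1],
  [[0, 0, 0], [0, 0, 0], 1],
])

```text
t: 60.78
tcp_pos: [0.4701, -0.1477, 0.2233]
eef_rot: [2.791, 0.0, 1.485]
force: [-0.1, -0.1, -0.2]
opening: 0.033
gripper_force: 40.2
```

Call:
carry_out([
  [[0.016, 0, -0.045], [0, 0, 0], 1],
  [[0.008, 0, -0.022], [0, 0, 0], 1],
  [[0, 0, 0], [0, 0, 0], 1],
])

```text
t: 61.15
tcp_pos: [0.4704, -0.1481, 0.2209]
eef_rot: [2.792, 0.0, 1.484]
force: [-0.3, -0.1, -0.2]
opening: 0.0327
gripper_force: 40.2
```

Call:
carry_out([
  [[0.012, 0, -0.035], [0, 0, 0], 1],
  [[0, 0, 0], [0, 0, 0], 1],
])

```text
t: 61.4
tcp_pos: [0.4707, -0.1481, 0.2197]
eef_rot: [2.792, -0.0, 1.484]
force: [0.1, -0.2, -0.6]
opening: 0.0329
gripper_force: 40.2
```

Call:
carry_out([
  [[0.01, 0, -0.03], [0, 0, 0], 1],
  [[0, 0, 0], [0, 0, 0], 1],
])

```text
t: 61.65
tcp_pos: [0.471, -0.1481, 0.2192]
eef_rot: [2.792, 0.0, 1.484]
force: [-3.2, -0.8, 1.9]
opening: 0.0328
gripper_force: 40.6
```

Call:
carry_out([
  [[0, 0, 0], [0, 0, 0], 0],
  [[0, 0, 0], [0, 0, 0], 0],
  [[-0.14, 0.012, 0.38], [0, 0, 0], 0],
  [[-0.27, 0.025, 0.75], [0, 0, 0], 0],
  [[-0.27, 0.025, 0.75], [0, 0, 0], 0],
])

```text
t: 62.28
tcp_pos: [0.4537, -0.1464, 0.267]
eef_rot: [2.792, 0.0, 1.484]
force: [0.0, -0.7, -1.2]
opening: 0.0428
gripper_force: 0.0
```

Call:
carry_out([
  [[-0.14, 0.012, 1], [0, 0, 0], 0],
  [[0, 0.9, 1], [0.076, 0.87, 0], 0],
  [[0, 0.9, 0.6], [0.076, 0.87, 0], 0],
  [[0, 0.9, 0], [0.076, 0.87, 0], 0],
  [[0, 0.9, 0], [0.076, 0.87, 0], 0],
])

```text
t: 62.9
tcp_pos: [0.4503, -0.0555, 0.3323]
eef_rot: [3.072, 0.001, 1.484]
force: [0.4, -0.8, -0.2]
opening: 0.0426
gripper_force: 0.0
```

Call:
carry_out([
  [[0, 0.9, 0], [0.076, 0.87, 0], 0],
  [[0, 0.9, 0], [0, 0, 1], 0],
  [[0, 0, 0], [0, 0, 1], 0],
  [[0, 0, 0], [0, 0, 1], 0],
  [[0, 0, 0], [0, 0, 1], 0],
])

```text
t: 63.52
tcp_pos: [0.4503, -0.0111, 0.3317]
eef_rot: [3.141, 0.0, 1.807]
force: [-0.1, 0.0, -0.7]
opening: 0.0429
gripper_force: 0.0
```

```bash
python3 chk.py | grep -E "white"; python3 - <<'E'
from h import *
a=shot('top');b=shot('side')
f=lambda im,x0,y0,x1,y1,w,h:cv2.resize(im[y0:y1,x0:x1],(w,h),interpolation=cv2.INTER_CUBIC)
o=np.vstack([f(a,160,130,440,230,784,280),np.hstack([f(b,200,180,340,285,392,300),f(b,290,130,420,215,392,300)])])
cv2.imwrite('pics/c9.png',cv2.cvtColor(o,cv2.COLOR_RGB2BGR))
for l in ['dial_grip']:
    for n in('top','side'):print([(round(x['conf'],2),np.round(x['point'],1).tolist()) for x in vision.pinpoint(l,n)][:3])
E
```

```text
white [359.0617 162.2346] 162 [12. 24.] 0.0 deck [0.0836 0.085 ] box [ 0.1735 -0.2485] dish z [ 0.6182 -0.1521]
white [387.5617 162.766 ] 235 [20.0907 24.6176] 7.4314093589782715 deck [0.0871 0.0058] box [ 0.1822 -0.3323] dish z [ 0.6146 -0.2363]
white [417.0065 165.5161] 155 [24. 10.] 90.0 deck [ 0.0846 -0.0766] box [ 0.1847 -0.4197] dish z [ 0.6043 -0.3232]
[(0.73, [404.8, 161.5]), (0.24, [277.1, 157.3])]
[(0.41, [353.9, 159.9])]
```

View pics/c9.png

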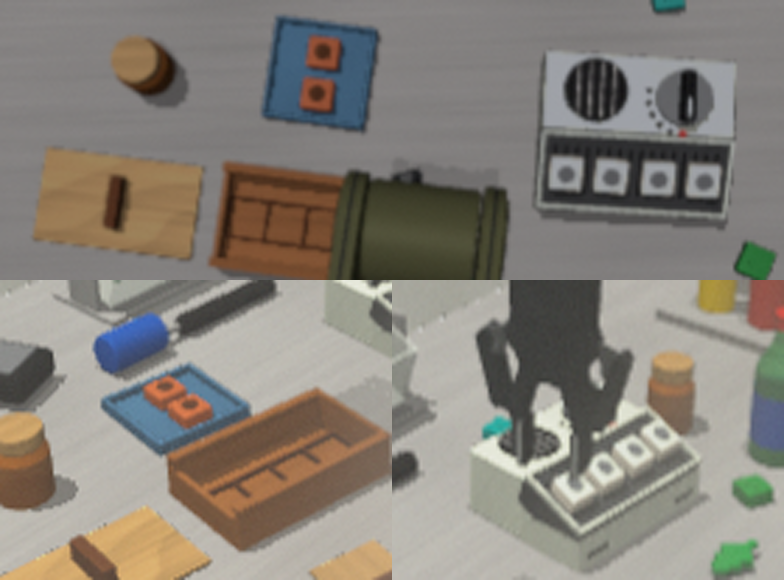

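Call:
carry_out([
  [[0.378, -0.659, 0], [0, 0, 0.975], 0],
  [[0.378, -0.659, 0], [0, 0, 0.975], 0],
  [[0.378, -0.659, 0], [0, 0, 0.975], 0],
  [[0.378, -0.659, 0], [0, 0, 0.975], 0],
  [[0.378, -0.659, 0], [0, 0, 0.975], 0],
], force=25)

```text
t: 64.4
tcp_pos: [0.498, -0.0942, 0.3311]
eef_rot: [3.142, 0.0, 2.195]
force: [-0.1, 0.7, 0.8]
opening: 0.0429
gripper_force: 0.0
```

Call:
carry_out([
  [[0.378, -0.659, 0], [0, 0, 0.975], 0],
  [[0.378, -0.659, 0], [0, 0, 0.975], 0],
  [[0.378, -0.659, 0], [0, 0, 0.975], 0],
  [[0.378, -0.659, 0], [0, 0, 0.975], 0],
  [[0.378, -0.659, 0], [0, 0, 0.975], 0],
])

```text
t: 65.03
tcp_pos: [0.5452, -0.1766, 0.3311]
eef_rot: [3.142, -0.0, 2.585]
force: [-0.3, 0.1, 0.2]
opening: 0.0427
gripper_force: 0.0
```

Call:
carry_out([
  [[0.378, -0.659, 0], [0, 0, 0.975], 0],
  [[0.378, -0.659, 0], [0, 0, 0.975], 0],
  [[0.378, -0.659, 0], [0, 0, 0.975], 0],
  [[0.378, -0.659, 0], [0, 0, 0.975], 0],
  [[0.378, -0.659, 0], [0, 0, 0.975], 0],
])

```text
t: 65.65
tcp_pos: [0.5925, -0.259, 0.331]
eef_rot: [3.142, -0.0, 2.975]
force: [0.0, -0.1, 0.3]
opening: 0.0426
gripper_force: 0.0
```

Call:
carry_out([
  [[0.378, -0.659, 0], [0, 0, 0.975], 0],
  [[0, 0, 0], [0, 0, 0], 0],
  [[0, 0, 0], [0, 0, 0], 0],
])

```text
t: 66.03
tcp_pos: [0.6014, -0.2744, 0.3308]
eef_rot: [3.141, -0.001, 3.05]
force: [0.5, 0.0, -0.5]
opening: 0.0428
gripper_force: 0.0
```

Call:
carry_out([
  [[0, 0, -1], [0, 0, 0], 0],
  [[0, 0, -1], [0, 0, 0], 0],
  [[0, 0, -0.8], [0, 0, 0], 0],
  [[0, 0, -0.34], [0, 0, 0], 0],
  [[0, 0, 0], [0, 0, 0], 0],
])

```text
t: 66.65
tcp_pos: [0.6015, -0.2746, 0.2521]
eef_rot: [3.141, -0.001, 3.052]
force: [1.0, 0.0, -0.4]
opening: 0.0429
gripper_force: 0.0
```

Call:
carry_out([
  [[0, 0, 0], [0, 0, 0], 1],
  [[0, 0, 0], [0, 0, 0], 1],
  [[0, 0, 0], [0, 0, 0], 1],
  [[0, 0, 0], [0, 0, 0], 1],
  [[0, 0, 0], [0, 0, 0], 1],
])

```text
t: 67.28
tcp_pos: [0.6021, -0.2749, 0.254]
eef_rot: [-3.141, 0.002, 3.052]
force: [0.1, 2.4, 5.3]
opening: 0.0122
gripper_force: 28.6
```

```bash
python3 -c "
from h import *
s=r.get_state();print({k:np.round(s[k],3) for k in('joints','force','moment','tcp_pos','eef_rot')})"
```

```text
{'joints': array([-0.509,  0.278,  1.737,  0.   ,  1.124, -1.991]), 'force': array([0.063, 2.411, 5.268]), 'moment': array([0.268, 0.119, 0.035]), 'tcp_pos': array([ 0.602, -0.275,  0.254]), 'eef_rot': array([-3.141e+00,  2.000e-03,  3.052e+00])}
```

Call:
carry_out([
  [[0, 0, 0.08], [0, 0, 0], 1],
  [[0, 0, 0], [0, 0, -0.5], 1],
  [[0, 0, 0], [0, 0, -0.9], 1],
  [[0, 0, 0], [0, 0, -0.9], 1],
  [[0, 0, 0], [0, 0, -0.9], 1],
], force=50)

```text
t: 67.9
tcp_pos: [0.602, -0.275, 0.2541]
eef_rot: [-3.141, 0.002, 2.793]
force: [3.7, -1.5, -3.0]
opening: 0.0111
gripper_force: 52.4
```

Call:
carry_out([
  [[0, 0, 0], [0, 0, -0.9], 1],
  [[0, 0, 0], [0, 0, -0.9], 1],
  [[0, 0, 0], [0, 0, -0.9], 1],
  [[0, 0, 0], [0, 0, -0.9], 1],
  [[0, 0, 0], [0, 0, -0.9], 1],
])

```text
t: 68.53
tcp_pos: [0.6019, -0.2752, 0.2542]
eef_rot: [-3.141, 0.002, 2.433]
force: [3.8, -2.5, -1.7]
opening: 0.0114
gripper_force: 52.4
```

Call:
carry_out([
  [[0, 0, 0], [0, 0, -0.9], 1],
  [[0, 0, 0], [0, 0, -0.9], 1],
  [[0, 0, 0], [0, 0, -0.9], 1],
  [[0, 0, 0], [0, 0, -0.9], 1],
  [[0, 0, 0], [0, 0, -0.9], 1],
])

```text
t: 69.15
tcp_pos: [0.6018, -0.2753, 0.2541]
eef_rot: [3.141, 0.002, 2.073]
force: [2.1, -1.5, -2.2]
opening: 0.0114
gripper_force: 52.4
```

Call:
carry_out([
  [[0, 0, 0], [0, 0, -0.9], 1],
  [[0, 0, 0], [0, 0, -0.9], 1],
  [[0, 0, 0], [0, 0, -0.9], 1],
  [[0, 0, 0], [0, 0, -0.9], 1],
  [[0, 0, 0], [0, 0, -0.9], 1],
])

```text
t: 69.78
tcp_pos: [0.6017, -0.2754, 0.2541]
eef_rot: [3.141, 0.002, 1.713]
force: [2.2, -2.8, -1.7]
opening: 0.0115
gripper_force: 52.5
```

Call:
carry_out([
  [[0, 0, 0], [0, 0, -0.9], 1],
  [[0, 0, 0], [0, 0, 0], 1],
  [[0, 0, 0], [0, 0, 0], 1],
  [[0, 0, 0], [0, 0, 0], 1],
])

```text
t: 70.28
tcp_pos: [0.6016, -0.2753, 0.2542]
eef_rot: [3.141, 0.002, 1.645]
force: [3.2, -4.8, -2.7]
opening: 0.0114
gripper_force: 52.3
```

```bash
python3 -c "
from h import *
s=r.get_state();print({k:np.round(s[k],3) for k in('joints','force','moment','tcp_pos','eef_rot')})"
```

```text
{'joints': array([-5.100e-01,  2.780e-01,  1.738e+00, -1.000e-03,  1.125e+00,
       -5.840e-01]), 'force': array([ 3.165, -4.808, -2.665]), 'moment': array([-0.788, -0.419,  0.103]), 'tcp_pos': array([ 0.602, -0.275,  0.254]), 'eef_rot': array([3.141e+00, 2.000e-03, 1.645e+00])}
```

Call:
carry_out([
  [[0, 0, 0], [0, 0, 0], 0],
  [[0, 0, 0], [0, 0, 0], 0],
  [[0, 0, 0.5], [0, 0, 0], 0],
  [[0, 0, 1], [0, 0, 0], 0],
  [[0, 0, 1], [0, 0, 0], 0],
])

```text
t: 70.9
tcp_pos: [0.6017, -0.2746, 0.3187]
eef_rot: [3.141, -0.0, 1.644]
force: [-0.3, 0.6, 0.2]
opening: 0.0424
gripper_force: 0.0
```

Call:
carry_out([
  [[0, 0, 1], [0, 0, 0], 0],
  [[-0.6, 1, 0.5], [0, 0, 0], 0],
  [[-0.6, 1, 0], [0, 0, 0], 0],
  [[-0.6, 1, 0], [0, 0, 0], 0],
  [[-0.6, 1, 0], [0, 0, 0], 0],
])

```text
t: 71.53
tcp_pos: [0.5412, -0.1739, 0.3559]
eef_rot: [3.14, 0.0, 1.644]
force: [0.1, -0.0, 0.9]
opening: 0.0427
gripper_force: 0.0
```

Call:
carry_out([
  [[-0.6, 1, 0], [0, 0, 0], 0],
  [[-0.6, 1, 0], [0, 0, 0], 0],
  [[-0.6, 1, 0], [0, 0, 0], 0],
  [[-0.6, 1, 0], [0, 0, 0], 0],
  [[-0.6, 1, 0], [0, 0, 0], 0],
])

```text
t: 72.15
tcp_pos: [0.4661, -0.0489, 0.3558]
eef_rot: [3.14, 0.0, 1.644]
force: [1.1, -0.2, 0.4]
opening: 0.0428
gripper_force: 0.0
```

```bash
python3 - <<'E'
from h import *
a=shot('top');b=shot('side')
f=lambda im,x0,y0,x1,y1,w,h:cv2.resize(im[y0:y1,x0:x1],(w,h),interpolation=cv2.INTER_CUBIC)
o=np.vstack([np.hstack([f(a,345,140,430,215,340,300),f(b,300,130,430,215,458,300)]),np.hstack([f(a,150,130,300,250,375,300),f(b,180,170,340,290,423,300)])])
cv2.imwrite('pics/c10.png',cv2.cvtColor(o,cv2.COLOR_RGB2BGR))
E
```

```text
(no output)
```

View pics/c10.png

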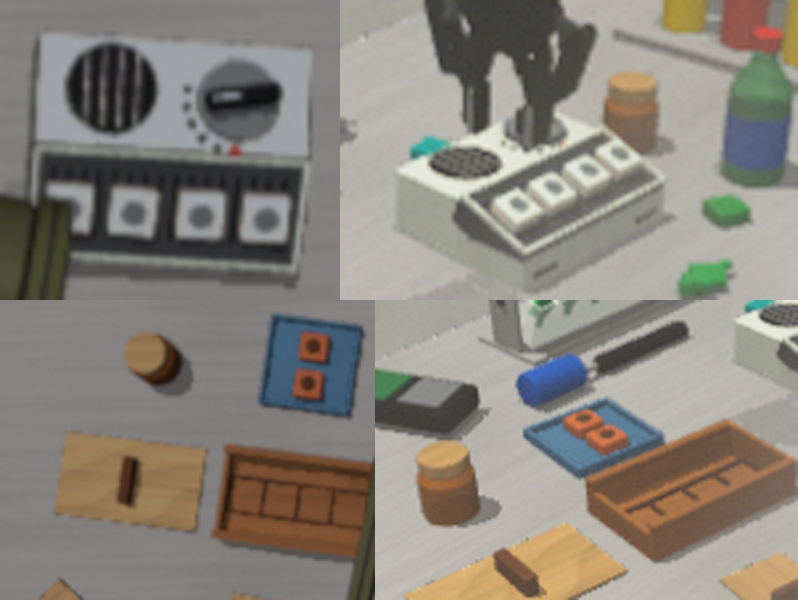

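```bash
python3 -c "
from station import r
print(r.sign_off())"
```

```text
the job is handed in; nothing more can be done
None
```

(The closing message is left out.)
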